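# Clamp a polished shower rose softly, on edge

## Robot

A 6-joint arm with a two-finger parallel gripper is mounted at the origin on the work surface. World frame = base frame: x ahead of the robot, y to its left, z up, the work surface at z = 0. Lengths are in mm, angles in rad, forces in N, time in s.
With the tool pointing down it reaches from about 275 to 975 mm from the base axis. Payload 8.4 kg.
Tool frame: the origin (TCP) lies between the finger pads; the fingertips stand 8 mm ahead of it and the grasp point (between the pads) lies 11 mm behind it; z points along the fingers, y is the direction in which the jaws open and shut (so a half turn about z gives the same grasp; the last joint's range is limited). The gripper opens to 92 mm and grips with 3 to 60 N. Pads are 20 mm wide; open, the fingers measure 128 mm over their backs; the gripper's body (75 mm by 189 mm) begins 69 mm behind the grasp point.
Start: joints at [-1.106, 0.353, 1.633, -0, 1.155, -0.002], TCP at [281.268, -558.136, 222.583] pointing down, gripper open.
Joint ranges: [-2.63, 2.63], [-0.92, 2.1], [0.06, 2.66], [-1.3, 4.44], [0, 2.69], [-3.02, 3.02]. Speed limits (rad/s): [2.22, 2.22, 2.79, 3.14, 3.14, 3.14].

## Interface

Orientations are given as a unit quaternion [x, y, z, w].
In Python, from station import observe, get_image, finish_job, recognise, outline_of, spot_point gives the robot as it stands.
- The arm moves only by the tool servo_tool, never from a script. Its argument "commands" is a list that holds one entry, the list of rows, each a list of 6 numbers: the shift along the tool's x, y, z normalised to -1 to 1, where 1 is 250 mm, then the turn, a rotation vector about the tool's x, y, z normalised to -1 to 1, where 1 is pi rad. In form: [[[x, y, z, ax, ay, az], ...]]. A call has 1 to 8 rows; each row shifts and turns the commanded pose from where the row before left it, along the tool's axes as they then stand; what a row does not reach is not made up. A row lasts 1/8 s, in which the tool goes at most 62.5 mm and 10.7 degrees, less where a joint would pass 70% of its speed; a pose out of reach is approached as far as the arm can. A call with a number of a shift or a turn outside -1 to 1 is refused whole. A call with a gripper value outside its range is refused whole. "grip" is the gripper's target within -1 to 1 (fully open at 1, half-way at 0, shut at -1), set as the call begins (left out, the last holds). The fingers move at their own pace and stop on an object; "newtons" is the grip in N (left out, the last holds). Time passes only in rows, so rows that do not move let the fingers close. It gives the time, the measured TCP pose, the force and the opening at its end, in the units of the state.
- observe(): the state, without advancing time (a new reading comes with each control period).
- get_image(name): name is "side" or "top"; returns a dict with "pixels" (400x640x3 uint8, blue, green, red), "K" (3x3 intrinsics, pixels), "extrinsics" (4x4, takes a point from world to camera coordinates). Camera axes: x right, y down, z forward; pixel columns grow to the right and rows downward; lengths in mm; the calibration is good to about 2 mm. A picture is of the moment at which its call begins. There is no depth.
- finish_job(): hands the job in, once; it reports no verdict.
Trained networks look in a picture, given as the dict that the camera call returned (one of the last four; its "shot" number tells which), for a name from the list of things; names that differ only in an ending like _2 or _b are one class to them, and where a whole thing is asked for, a point or a joint stands for the part that bears it (a point fixed in the world has none). Each returns a list of dicts, best first, with "confidence" (0 to 1); they miss things now and then, are a little off and sometimes report something else, mostly with a low value. They report only what shows in the picture. A call takes as long as a camera call.
- recognise(target, picture): "position" ([x, y, z] in mm, in the coordinates of the camera as it stood for that picture, good to about 4 mm: the middle of the surface that is visible of it).
- outline_of(target, picture): "pixels" (400x640 bool, what is visible of it).
- spot_point(target, picture): "position" ([x, y, z] in mm, in the coordinates of the camera as it stood for that picture, good to about 4 mm: a listed point, or the origin of a listed thing).
The state is a dict: "t": time; "joints": joint angles; "dq": joint speeds; "joint_efforts": joint torques, N m; "position": TCP position; "eef_rot": TCP orientation; "ft_force": force on the tool from outside, world axes, zero at the start; "moment": the same for the moment, N m; "grip_width": finger opening in mm.
Only numpy, scipy, OpenCV 4.12 (cv2) and the standard library are available. Lean on these libraries where they do the work, as an engineer would, in place of code of your own. Each camera call takes 0.05 s, during which the arm holds its last target. There are 200 camera calls.

## Task

Stand the polished shower rose on edge in the soft clamp and slide the jaw up until its sprung pad holds it upright with a light pressure. Lay the rose on the sloped rest first and let go of it there, so that you can take it again another way. The polish marks easily: grip it lightly, set it down softly, never press the pad on it hard, and leave the bottle, wrench and jar alone.

Things in the scene. Friction and masses are not known exactly. Their poses are not given: they have to be found in the camera images.
- rose: polished steel shower rose, 0.28-0.44 kg: disc 120 mm across, 12 mm thick, with a round neck 28 mm across, 45 mm long on the middle of its back. Origin: centre of the disc's front face; z along the neck (disc z 0-12, neck 12-57 mm). Starts face down on the mat, neck up. Marked by over 110 N from the fingers (both added; 25 N each holds well) or over 40 N against mat, rest or clamp
- mat: fixed grey mat 160 x 160 mm, 6 mm thick, on which the rose starts; origin at the centre of its underside
- rest: fixed rest, base plate 120 x 110 mm, with a felt board 100 mm wide sloping at 45 degrees. Origin on the bench; x runs level along the slope, the slope faces -y and up (normal (0, -0.707, 0.707)) and rises towards +y. Two rubber pegs at its lower end (12 mm thick, standing 18 mm out of the felt) hold a disc's rim
- rest_nest (a point): point on the felt, 85 mm straight above the rest's origin, axes as rest: the place of the rose's front face centre when it lies on the slope, neck outward, lower rim on the pegs (at x = -36 and 36 mm, 55 mm down the slope from here). The board reaches 68 mm down and 20 mm up the slope from here, so the upper 40 mm of the disc stand clear, free on both faces
- clamp: fixed grey clamp, base 130 (x) by 165 mm (y -45 to 120); origin on the bench. Two fixed rubber-faced posts (|x| 36 to 54 mm, tops 85 mm high) with faces at y = -20 mm; from there to y = 38 mm a rubber V saddle (30 degree flanks) carries the disc's edge. The sliding jaw's like posts come from +y towards -y. The 72 mm between posts are open for the neck, best turned to the fixed jaw
- clamp_nest (a point): centre of the disc's body (mid-thickness) when it stands on the saddle flat against the fixed posts: 75 mm above the bench, y = -14 mm of the clamp, axes as clamp. The disc's axis then lies along y, its lowest point 15 mm and its top 135 mm above the bench
- jaw_handle (a point): centre of the top of the carriage's black upright handle, a paddle 40 (x) by 14 mm (y), top 105 mm above the bench, rising 53 mm from the carriage; axes as clamp, moves with the carriage
- glue: bystander: white bottle with green cap, 44 mm in diameter, 130 mm tall, origin under its base
- wrench: bystander: steel wrench 180 mm long lying on the bench
- tin: bystander: grey jar with steel lid, 70 mm in diameter, 60 mm tall, origin under its base
- jaw: sliding jaw: carriage (drag about 9 N, stays where left; 58 mm travel towards -y of the clamp) with a sprung forked pad ahead of it, screwed out by 0 to 12 mm, unknown and different each time (faces 23 to 35 mm to +y of this origin). The pad yields 1.5 N per mm, at most 12 mm. A light hold is 2 to 9 N on the rose; over 14 N marks it. Pushing the handle, one feels drag plus pad

How it is judged (in metres and radians):
On the way:
1. the rose lies on the sloped rest, neck outward, let go (distance between rose and rest_nest below 0.025 m and angle between the z axis of rose and the z axis of rest, either way round between 0.6 and 0.97 rad and contact force between the fingers and rose below 0.1 N and linear speed of rose below 0.02 m/s), for 0.2 s.
At the end, for the whole second after the job is handed in: The rose stands on edge on the saddle between the jaws, upright and square to them within 3 and 4.5 degrees, the centre of its front face within 12 mm of the clamp's nest point (6 mm of which is half its thickness), the pad presses on it with 2 to 9 N, and it is let go and at rest (angle between rose's own z axis and vertical between 1.518 and 1.623 rad and angle between the z axis of rose and the y axis of clamp, either way round below 0.08 rad and distance between rose and clamp_nest below 0.012 m and contact force between jaw and rose between 2 and 9 N and contact force between the fingers and rose below 0.1 N and linear speed of rose below 0.01 m/s); the robot touches nothing.
It fails at once if the fingers grip or touch the rose with more than 110 N in all (contact force between the fingers and rose above 110 N).
It fails at once if the pad presses on the rose with more than 14 N (contact force between jaw and rose above 14 N).
It fails at once if the rose strikes the rest, the mat or the clamp with more than 40 N (contact force between rose and rest above 40 N or contact force between rose and mat above 40 N or contact force between rose and clamp above 40 N).
It fails at once if the bottle, the wrench or the jar is moved by more than 15 mm (distance of any of glue, wrench, tin from where it was at the start of the episode above 0.015 m).
It also fails if it takes over 72 s, if anything falls off the work surface, if the arm or the gripper's body presses on something with over 40 N, if the wrist force passes 120 N, or if a joint passes its speed limit or range.

## Working session

There is one attempt and no reset: what is moved stays moved. The work goes in short steps, Python scripts to look and compute and a tool call to move; the robot and the scene stay as the last step left them, time stands still between calls to the robot, and variables do not carry over. Pictures are saved under pics/ and viewed, about 8 in all and at most 12, crops included, and the job is handed in when it is done.

Besides the shell and the picture viewer there is one more tool, called after ">>>" as name(argument=value, ...), one argument or row to a line, values as JSON. servo_tool: Moves the arm, as the interface text tells. Scaled input: -1 to 1 covers 250 mm each way for a shift and pi rad each way for a turn. Its arguments: {"type":"object","properties":{"commands":{"type":"array","items":{"type":"array","items":{"type":"array","items":{"type":"number","minimum":-1,"maximum":1}}}},"grip":{"type":"number"},"newtons":{"type":"number"}},"required":["commands"]}

```bash
mkdir -p pics; ls
cat > h.py <<'E'
import numpy as np, cv2
from station import *
from scipy.spatial.transform import Rotation as R
def w(p,im):
    E=np.array(im["extrinsics"]); return (np.linalg.inv(E)@np.r_[p,1])[:3]
def proj(P,im):
    E=np.array(im["extrinsics"]);c=(E@np.r_[P,1])[:3];u=np.array(im["K"])@c;return u[:2]/u[2]
E
cat > a.py <<'E'
from h import *
o=observe();print(o)
for n in("side","top"):
    im=get_image(n);cv2.imwrite(f"pics/{n}0.png",im["pixels"])
    print(n,np.round(np.linalg.inv(im["extrinsics"]),3).tolist(),np.array(im["K"]).tolist())
    for t in "rose mat rest rest_nest clamp clamp_nest jaw_handle jaw glue wrench tin".split():
        print(t,[(np.round(w(d["position"],im)),round(d["confidence"],2)) for d in spot_point(t,im)[:2]])
E
python3 a.py
```

```text
pics
{'t': 0.0, 'joints': array([-1.10640679e+00,  3.53625172e-01,  1.63412415e+00,  1.49250862e-07,
        1.15520364e+00, -2.40927044e-03]), 'dq': array([-0.00239739, -0.00051342,  0.00022257, -0.00070782,  0.00081102,
       -0.0006663 ]), 'joint_efforts': array([-1.64519395e-03, -5.93850017e+01, -3.34214044e+01,  6.94679841e-02,
        2.35314824e-02, -1.56590309e-04]), 'position': array([ 281.0477393 , -557.70519115,  221.88231222]), 'eef_rot': array([ 9.72885565e-01,  2.31286004e-01, -1.55649097e-04, -6.62105195e-04]), 'ft_force': array([ 0.62828507, -0.76154351, -0.40273034]), 'moment': array([-0.02881557,  0.02371234, -0.0112797 ]), 'grip_width': 91.96162577133332}
side [[-0.863, -0.289, 0.415, 253.1], [-0.505, 0.457, -0.732, 692.141], [0.022, -0.842, -0.54, 628.328], [0.0, 0.0, 0.0, 1.0]] [[389.8217977271182, 0.0, 317.83102559596404], [0.0, 389.8217977271182, 197.71936909022935], [0.0, 0.0, 1.0]]
rose [(array([506., 231.,   8.]), 0.72)]
mat []
rest [(array([559.,   4.,  -2.]), 0.9), (array([ 462., -325.,   75.]), 0.69)]
rest_nest []
clamp [(array([ 468., -306.,    1.]), 0.
[... 433 characters left out ...]
 -0.008, 12.915], [0.005, -0.163, -0.987, 1038.349], [0.0, 0.0, 0.0, 1.0]] [[384.4655298921326, 0.0, 315.7252938428277], [0.0, 384.4655298921326, 193.90266276505116], [0.0, 0.0, 1.0]]
rose [(array([506., 235.,  10.]), 0.96)]
mat [(array([501., 234.,  12.]), 0.21)]
rest [(array([563.,   3.,   0.]), 0.57)]
rest_nest [(array([563.,  -0.,  82.]), 0.86)]
clamp [(array([ 462., -305.,   -1.]), 0.56)]
clamp_nest [(array([ 468., -316.,   74.]), 0.86)]
jaw_handle [(array([ 452., -224.,  102.]), 0.9)]
jaw [(array([ 469., -319.,    1.]), 0.67)]
glue [(array([694., 242.,   0.]), 0.77)]
wrench [(array([ 451., -225.,  103.]), 0.54)]
tin [(array([782.,  39.,  -0.]), 0.65), (array([563.,   2.,  84.]), 0.45)]
```

View pics/side0.png

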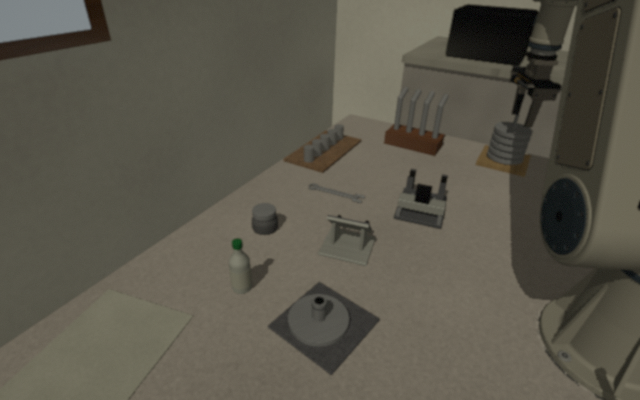

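View pics/top0.png

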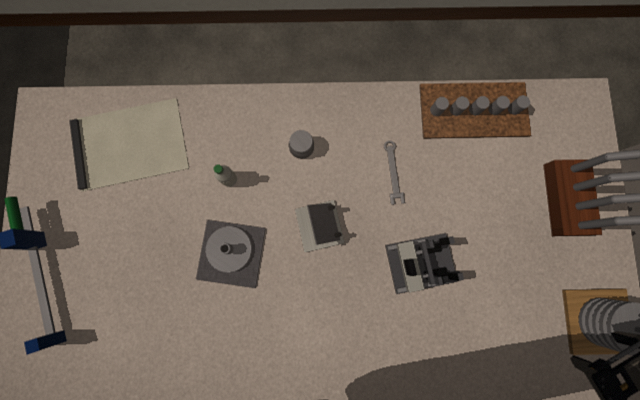

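```bash
cat > b.py <<'E'
from h import *
a=get_image("top");b=get_image("side")
def crop(im,x,y,w_,h_): return cv2.convertScaleAbs(cv2.resize(im["pixels"][y:y+h_,x:x+w_],(400,300),interpolation=cv2.INTER_CUBIC),alpha=1.6)
g=np.vstack([np.hstack([crop(a,282,180,80,60)*1,crop(a,375,220,104,78)]),np.hstack([crop(b,308,200,80,60),crop(b,380,160,80,60)])])
cv2.imwrite("pics/c1.png",g)
for im in(a,b):
  for t in("rest","clamp","rose"):
    o=outline_of(t,im)
    if o:
      m=o[0]["pixels"].astype(np.uint8);c=max(cv2.findContours(m,0,2)[0],key=cv2.contourArea)
      np.save(f"pics/{t}_{'top' if im is a else 'side'}.npy",m)
      print(t,o[0]["confidence"],cv2.minAreaRect(c))
E
python3 b.py
```

```text
rest 0.85 ((319.19757080078125, 225.33181762695312), (46.463809967041016, 42.189876556396484), 77.6609115600586)
clamp 0.64 ((423.9930419921875, 261.9692687988281), (51.35225296020508, 68.84725952148438), 77.27564239501953)
rose 0.75 ((229.5, 248.5), (45.0, 45.0), 90.0)
rest 0.93 ((347.4213562011719, 238.67413330078125), (53.741424560546875, 45.1967658996582), 12.994616508483887)
clamp 0.75 ((422.74114990234375, 197.16470336914062), (48.80935287475586, 54.015689849853516), 12.52880859375)
rose 0.62 ((318.0, 320.0), (50.0, 60.0), 90.0)
```

View pics/c1.png

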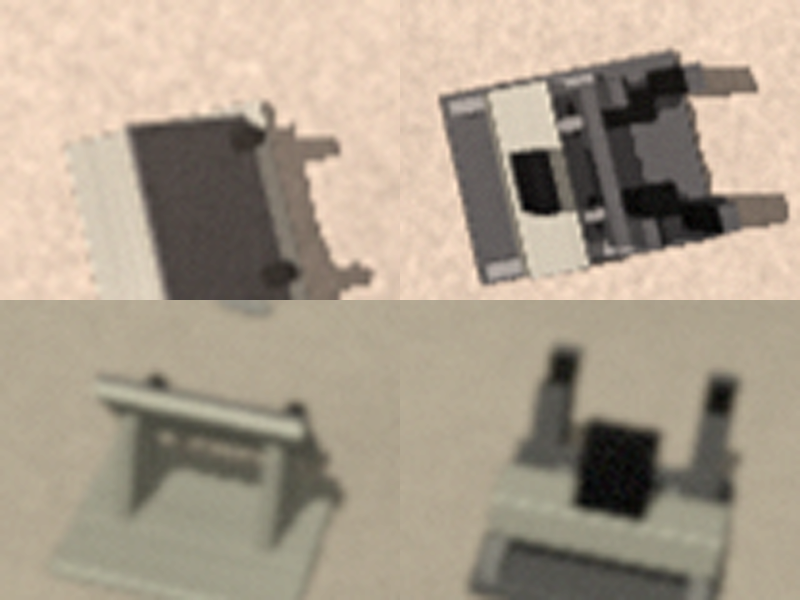

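```bash
cat > c.py <<'E'
from h import *
from scipy.optimize import least_squares,minimize
a=get_image("top")
def rp(p,L): c,s=np.cos(p[2]),np.sin(p[2]); return np.array([[c*x-s*y+p[0],s*x+c*y+p[1],z] for x,y,z in L])
px=np.array([[385.4,244.7],[397.1,293.6],[447.8,233.5]])
for z in(0,8,16):
  L=[(65,120,z),(-65,120,z),(65,-45,z)]
  f=lambda p:np.ravel([proj(q,a)-u for q,u in zip(rp(p,L),px)])
  s=least_squares(f,[465,-306,.18]); print("clamp",z,s.x,np.degrees(s.x[2]),s.fun.round(2))
m=np.load("pics/rest_top.npy"); g=cv2.cvtColor(a["pixels"],6)
d=((g<75)&(cv2.dilate(m,np.ones((3,3)))>0)).astype(np.uint8)
n,l,st,_=cv2.connectedComponentsWithStats(d); k=1+np.argmax(st[1:,4]); d=(l==k).astype(np.uint8)
print(st[k],cv2.minAreaRect(cv2.findContours(d,0,2)[0][0]))
big=cv2.resize(d.astype(np.float32),None,fx=8,fy=8,interpolation=1)>.5
q=.707
def cost(p):
  L=[(sx*50,t*q,85+t*q) for sx,t in((-1,-68),(1,-68),(1,20),(-1,20))]
  P=np.array([(proj(v,a)+.5)*8 for v in rp(p,L)])
  r=np.zeros(big.shape,np.uint8);cv2.fillPoly(r,[np.round(P).astype(np.int32)],1)
  return 1-(big&(r>0)).sum()/(big|(r>0)).sum()
best=min((minimize(cost,[563,2,y],method="Nelder-Mead",options=dict(initial_simplex=[[563,2,y],[570,2,y],[563,9,y],[563,2,y+.08]])) for y in(.1,.2,.3)),key=lambda s:s.fun)
print("rest",best.x,np.degrees(best.x[2]),best.fun)
o=outline_of("rose",a)[0]["pixels"]; 
b=get_image("side")
for im in(a,b): 
  for t in("rose","rest_nest","clamp_nest","jaw_handle","jaw","clamp"): print(t,[(np.round(w(d["position"],im),1),round(d["confidence"],2)) for d in spot_point(t,im)[:1]])
E
python3 c.py
```

```text
clamp 0 [ 4.61493546e+02 -3.12372170e+02  1.57507285e-01] 9.024502694430193 [ 1.35 -0.16 -0.15  0.03 -1.2   0.16]
clamp 8 [ 4.61548780e+02 -3.10398214e+02  1.57480052e-01] 9.022942318695602 [ 1.17 -0.27 -0.25  0.31 -0.92 -0.03]
clamp 16 [ 4.61604383e+02 -3.08424386e+02  1.57452828e-01] 9.021382525828933 [ 0.99 -0.38 -0.36  0.59 -0.63 -0.23]
[ 308  203   38   42 1039] ((326.6699523925781, 224.34776306152344), (46.00853729248047, 29.253984451293945), 77.19573211669922)
rest [5.59432460e+02 1.16016042e+00 2.12772068e-01] 12.190941488134595 0.11970208274488237
rose [(array([505. , 235. ,  11.4]), 0.92)]
rest_nest [(array([564.9,  -1.3,  85. ]), 0.93)]
clamp_nest [(array([ 463.9, -320.2,   73.7]), 0.88)]
jaw_handle [(array([ 449.7, -221.6,   99. ]), 0.9)]
jaw [(array([ 469.2, -320.7,    1.6]), 0.58)]
clamp [(array([ 4.599e+02, -3.094e+02,  2.000e-01]), 0.57)]
rose [(array([503.3, 231.3,   7.9]), 0.72)]
rest_nest [(array([557.4,   1.6,  90.4]), 0.96)]
clamp_nest [(array([ 464.5, -323. ,   74.1]), 0.95)]
jaw_handle [(array([ 450.9, -220.8,  104.5]), 0.67)]
jaw [(array([ 468.6, -326.3,    0.6]), 0.85)]
clamp [(array([ 466.2, -304.8,    2.2]), 0.89)]
```

```bash
cat >> h.py <<'E'
def back(u,z,im):
    Ei=np.linalg.inv(im["extrinsics"]);d=Ei[:3,:3]@np.linalg.inv(np.array(im["K"]))@np.r_[u,1];o=Ei[:3,3];return o+d*(z-o[2])/d[2]
def rot(x=None,y=None,z=None):
    if x is None: x=np.cross(y,z)
    return R.from_matrix(np.c_[x,np.cross(z,x),z])
def yawed(v,deg): return R.from_euler("z",deg,degrees=True).apply(v)
def rows(P,Rt,n,start=None):
    "rows from the measured pose (or start) to P,Rt; returns the target for chaining"
    if start is None: o=observe();start=(o["position"],R.from_quat(o["eef_rot"]))
    p,r=start;rv=(r.inv()*Rt).as_rotvec()/n;dp=(np.array(P)-p)/n;out=[]
    for i in range(n):
        out.append(np.round(np.r_[r.inv().apply(dp)/250,rv/np.pi],4).tolist());r=r*R.from_rotvec(rv)
    print(n,"rows, mm/row %.1f deg/row %.1f"%(np.linalg.norm(dp),np.degrees(np.linalg.norm(rv))));print("["+",\n".join(str(q) for q in out)+"]");return np.array(P,float),Rt
def st():
    o=observe();print("t%.2f"%o["t"],"q",o["joints"].round(3),"p",o["position"].round(1),"F",o["ft_force"].round(1),"M",o["moment"].round(2),"w",round(o["grip_width"],1))
E
python3 - <<'E'
from h import *
a=get_image("top");m=np.load("pics/rose_top.npy")
c=max(cv2.findContours(m,0,2)[0],key=cv2.contourArea);print(cv2.minEnclosingCircle(c),back(np.array(cv2.minEnclosingCircle(c)[0])+0,15,a))
Rd=rot(y=yawed([1,0,0],12),z=[0,0,-1.])
rows([505,233,160],Rd,16)
E
```

```text
((228.7521514892578, 249.09742736816406), 23.586605072021484) [502.81949565 235.99239108  15.        ]
16 rows, mm/row 51.5 deg/row 4.7
[[0.139, -0.1515, 0.0156, -0.0, -0.0, -0.0261],
[0.1509, -0.1395, 0.0156, -0.0, -0.0, -0.0261],
[0.1618, -0.1267, 0.0156, -0.0, -0.0, -0.0261],
[0.1717, -0.113, 0.0156, -0.0, -0.0, -0.0261],
[0.1804, -0.0985, 0.0156, -0.0, -0.0, -0.0261],
[0.1879, -0.0834, 0.0156, -0.0, -0.0, -0.0261],
[0.1941, -0.0677, 0.0156, -0.0, -0.0, -0.0261],
[0.199, -0.0516, 0.0156, -0.0, -0.0, -0.0261],
[0.2025, -0.0351, 0.0156, -0.0, -0.0, -0.0261],
[0.2047, -0.0184, 0.0156, -0.0, -0.0, -0.0261],
[0.2055, -0.0015, 0.0156, -0.0, -0.0, -0.0261],
[0.205, 0.0153, 0.0156, -0.0, -0.0, -0.0261],
[0.203, 0.0321, 0.0156, -0.0, -0.0, -0.0261],
[0.1997, 0.0486, 0.0156, -0.0, -0.0, -0.0261],
[0.1951, 0.0648, 0.0156, -0.0, -0.0, -0.0261],
[0.1891, 0.0806, 0.0156, -0.0, -0.0, -0.0261]]
```

>>> servo_tool(
  commands=[
    [[0.139,-0.1515,0.0156,0,0,-0.0261],[0.151,-0.1395,0.0156,0,0,-0.0261],[0.162,-0.127,0.0156,0,0,-0.0261],[0.172,-0.113,0.0156,0,0,-0.0261],[0.18,-0.0985,0.0156,0,0,-0.0261],[0.188,-0.083,0.0156,0,0,-0.0261],[0.194,-0.068,0.0156,0,0,-0.0261],[0.199,-0.052,0.0156,0,0,-0.0261]],
  ],
)

```text
t: 3.4
position: [393.7, -161.0, 191.6]
eef_rot: [0.846, 0.533, 0.0, 0.0]
ft_force: [0.5, -0.9, -0.3]
grip_width: 91.9
```

```bash
python3 -c "
from h import *
st()"
```

```text
t3.40 q [-0.392  0.073  2.071  0.     0.996  0.054] p [ 393.7 -161.   191.6] F [ 0.5 -0.9 -0.3] M [-0.04 -0.09  0.03] w 91.9
```

>>> servo_tool(
  commands=[
    [[0.2025,-0.035,0.0156,0,0,-0.0261],[0.205,-0.018,0.0156,0,0,-0.0261],[0.2055,-0.0015,0.0156,0,0,-0.0261],[0.205,0.015,0.0156,0,0,-0.0261],[0.203,0.032,0.0156,0,0,-0.0261],[0.2,0.0486,0.0156,0,0,-0.0261],[0.195,0.065,0.0156,0,0,-0.0261],[0.189,0.081,0.0156,0,0,-0.0261]],
  ],
)

```text
t: 4.4
position: [506.1, 234.9, 160.2]
eef_rot: [0.629, 0.778, 0.0, 0.0]
ft_force: [0.9, 0.0, -0.5]
grip_width: 91.9
```

```bash
python3 -c "
from h import *
st()
Rd=rot(y=yawed([1,0,0],12),z=[0,0,-1.])
rows([504,234,80],Rd,3)
for n in('side','top'):
  im=get_image(n);print([(w(d['position'],im).round(1),d['confidence']) for d in spot_point('rose',im)])
"
```

```text
t4.40 q [ 0.432  0.319  1.837 -0.     0.985  0.221] p [506.1 234.9 160.2] F [ 0.9  0.  -0.5] M [-0.04 -0.15  0.03] w 91.9
3 rows, mm/row 26.7 deg/row 0.0
[[-0.0006, -0.0031, 0.1069, 0.0001, -0.0, 0.0002],
[-0.0006, -0.0031, 0.1069, 0.0001, -0.0, 0.0002],
[-0.0006, -0.003, 0.1069, 0.0001, -0.0, 0.0002]]
[(array([505.7, 232.6,   6.4]), 0.56)]
[(array([505.1, 238.3,   9.3]), 0.7)]
```

>>> servo_tool(
  commands=[
    [[0,-0.005,0.11,0,0,0],[0,0,0.11,0,0,0],[0,0,0.11,0,0,0],[0,0,0.11,0,0,0],[0,0,0.072,0,0,0],[0,0,0,0,0,0]],
  ],
)

```text
t: 5.35
position: [503.7, 231.6, 31.4]
eef_rot: [0.63, 0.776, -0.001, -0.0]
ft_force: [0.6, -0.1, 0.3]
grip_width: 91.7
```

>>> servo_tool(
  commands=[
    [[0,0,0,0,0,0],[0,0,0,0,0,0],[0,0,0,0,0,0],[0,0,0,0,0,0],[0,0,0,0,0,0],[0,0,0,0,0,0]],
  ],
  grip=-1,
  newtons=25,
)

```text
t: 6.1
position: [504.5, 232.8, 32.2]
eef_rot: [0.63, 0.777, -0.0, -0.0]
ft_force: [-0.0, 0.1, -0.7]
grip_width: 33.9
```

```bash
python3 -c "
from h import *
st()"
```

```text
t6.10 q [0.43  0.5   1.918 0.    0.724 0.222] p [504.5 232.8  32.2] F [-0.   0.1 -0.7] M [ 0.01 -0.06  0.01] w 33.9
```

>>> servo_tool(
  commands=[
    [[0,0,0,0,0,0],[0,0,0,0,0,0],[0,0,0,0,0,0]],
  ],
)

```text
t: 6.48
position: [504.5, 232.8, 32.1]
eef_rot: [0.63, 0.777, -0.0, -0.0]
ft_force: [0.3, -0.4, 0.1]
grip_width: 27.2
```

```bash
cat > k.py <<'E'
from h import *
from scipy.optimize import least_squares
D=np.array([[.3536,1.6341,624.5,221.9],[.073,2.071,np.hypot(393.7,161),191.6],[.319,1.837,np.hypot(506.1,234.9),160.2],[.5,1.918,np.hypot(504.5,232.8),32.2]])
A=[];b=[]
for q2,q3,r,z in D:
    A+=[[1,np.sin(q2),np.sin(q2+q3),0],[0,np.cos(q2),np.cos(q2+q3),1]];b+=[r,z]
s=np.linalg.lstsq(np.array(A),b,rcond=None);print(s[0],np.array(A)@s[0]-b)
E
python3 k.py; python3 -c "
from h import *
st()"
```

```text
[-19.79627296 539.2993872  488.84525462 -80.95666039] [-10.57487538   5.12872293   4.90196518   0.19268985  -1.11780611
   0.91175812   6.7907163   -6.2331709 ]
t6.47 q [0.43  0.5   1.918 0.    0.724 0.222] p [504.5 232.8  32.1] F [ 0.3 -0.4  0.1] M [-0.03 -0.    0.02] w 27.2
```

```bash
cat >> k.py <<'E'
A2=[]
for q2,q3,r,z in D:
    t=q2+q3;A2+=[[1,np.sin(q2),np.sin(t),0,np.cos(t)],[0,np.cos(q2),np.cos(t),1,-np.sin(t)]]
s=np.linalg.lstsq(np.array(A2),b,rcond=None);print(s[0],s[3],(np.array(A2)@s[0]-b).round(2))
E
python3 k.py
```

```text
[-19.79627296 539.2993872  488.84525462 -80.95666039] [-10.57487538   5.12872293   4.90196518   0.19268985  -1.11780611
   0.91175812   6.7907163   -6.2331709 ]
[  0.97654625 565.71769254 493.21943296 -56.62131485  57.50580598] [3.45022316 2.82001287 0.22418372 0.21800784 0.21377985] [ 0.06 -0.1   0.09  0.19 -0.18 -0.02  0.03 -0.07]
```

>>> servo_tool(
  commands=[
    [[0,0,-0.02,0,0,0],[0,0,-0.08,0,0,0],[0,0,-0.12,0,0,0],[0,0,-0.2,0,0,0],[0,0,-0.2,0,0,0],[0,0,-0.2,0,0,0],[0,0,0,0,0,0]],
  ],
)

```text
t: 7.35
position: [506.5, 233.7, 241.2]
eef_rot: [0.63, 0.777, 0.003, 0.002]
ft_force: [1.0, 0.4, -3.4]
grip_width: 27.5
```

```bash
python3 -c "
from h import *
st()"
```

```text
t7.35 q [ 0.43   0.227  1.764 -0.     1.144  0.222] p [506.5 233.7 241.2] F [ 1.   0.4 -3.4] M [-0.05 -0.1  -0.06] w 27.5
```

```bash
cat > ik.py <<'E'
from h import *
a,L1,L2,K,e=.98,565.7,493.2,-56.6,57.5
LO=[-2.63,-.92,.06,-1.3,0,-3.02];HI=[2.63,2.1,2.66,4.44,2.69,3.02]
def ik(P,Rt,d):
    c=np.array(P,float)-d*Rt.apply([0,0,1]);h=K+d;res=[]
    q1=np.arctan2(c[1],c[0]);r=np.hypot(c[0],c[1])-a;z=c[2]-h
    l2=np.hypot(L2,e);al=np.arctan2(e,L2)
    D=np.hypot(r,z);cb=(D*D-L1*L1-l2*l2)/(2*L1*l2)
    if abs(cb)>1:return None
    g=np.arccos(cb);q2=np.arctan2(r,z)-np.arctan2(l2*np.sin(g),L1+l2*np.cos(g));q3=g-al
    W=(R.from_euler("z",q1)*R.from_euler("y",q2+q3)).inv()*Rt*R.from_euler("z",-np.pi/2)
    for s in W.as_euler("ZYZ")[None]:
        for f in(0,1):
            q4,q5,q6=s if not f else(s[0]+np.pi,-s[1],s[2]+np.pi)
            for k in(-2*np.pi,0,2*np.pi):
              for m in(-2*np.pi,0,2*np.pi):
                q=np.array([q1,q2,q3,q4+k,q5,q6+m])
                if np.all(q>=LO)&np.all(q<=HI):res.append(q.round(2))
    return res
if __name__=="__main__":
    s=.70711
    Ry,Cy=12,9
    poses={"place":([560,1,85]+yawed([0,-s,s],Ry)*36,rot(y=yawed([1,0,0],Ry),z=yawed([0,s,-s],Ry))),
    "place180":([560,1,85]+yawed([0,-s,s],Ry)*36,rot(y=yawed([-1,0,0],Ry),z=yawed([0,s,-s],Ry))),
    "regr+":([560,1,85]+yawed([0,s,s],Ry)*35,rot(y=yawed([0,-s,s],Ry),z=yawed([0,-s,-s],Ry))),
    "regr-":([560,1,85]+yawed([0,s,s],Ry)*35,rot(y=yawed([0,s,-s],Ry),z=yawed([0,-s,-s],Ry))),
    "cl+":([465,-322,110],rot(y=yawed([0,-1,0],Cy),z=[0,0,-1])),
    "cl-":([465,-322,110],rot(y=yawed([0,1,0],Cy),z=[0,0,-1]))}
    for n,(p,r) in poses.items():
        for d in(180,260,340): print(n,d,ik(p,r,d))
E
python3 ik.py
```

```text
place 180 [array([-0.25,  0.53,  1.79,  0.71,  1.32, -0.82])]
place 260 [array([-0.33,  0.59,  1.73,  0.67,  1.35, -0.87])]
place 340 [array([-0.4 ,  0.66,  1.67,  0.63,  1.38, -0.92])]
place180 180 [array([-0.25,  0.53,  1.79,  0.71,  1.32,  2.32])]
place180 260 [array([-0.33,  0.59,  1.73,  0.67,  1.35,  2.27])]
place180 340 [array([-0.4 ,  0.66,  1.67,  0.63,  1.38,  2.23])]
regr+ 180 [array([ 0.28,  0.45,  1.92, -0.93,  1.07,  2.23])]
regr+ 260 [array([ 0.38,  0.5 ,  1.92, -0.9 ,  1.1 ,  2.32])]
regr+ 340 [array([ 0.48,  0.55,  1.9 , -0.85,  1.13,  2.39])]
regr- 180 [array([ 0.28,  0.45,  1.92, -0.93,  1.07, -0.91])]
regr- 260 [array([ 0.38,  0.5 ,  1.92, -0.9 ,  1.1 , -0.82])]
regr- 340 [array([ 0.48,  0.55,  1.9 , -0.85,  1.13, -0.75])]
cl+ 180 [array([-0.61,  0.4 ,  1.86,  0.  ,  0.89,  0.81])]
cl+ 260 [array([-0.61,  0.4 ,  1.86,  0.  ,  0.89,  0.81])]
cl+ 340 [array([-0.61,  0.4 ,  1.86,  0.  ,  0.89,  0.81])]
cl- 180 [array([-0.61,  0.4 ,  1.86,  0.  ,  0.89, -2.33])]
cl- 260 [array([-0.61,  0.4 ,  1.86,  0.  ,  0.89, -2.33])]
cl- 340 [array([-0.61,  0.4 ,  1.86,  0.  ,  0.89, -2.33])]
```

Run:
```python
from h import *
s=.70711
Rp=rot(y=yawed([1,0,0],12),z=yawed([0,s,-s],12))
n=yawed([0,-s,s],12);u=yawed([0,s,s],12);N=np.array([560.5,1,85])
T=rows(N+n*110+u*50,Rp,8); print(T[0])
T=rows(N+n*60+u*5,Rp,3,T);print(T[0])
rows(N+n*36+u*5,Rp,2,T)
```

```text
8 rows, mm/row 35.6 deg/row 5.6
[[-0.1407, 0.0023, 0.0213, 0.0003, 0.0312, 0.0001],
[-0.1421, 0.0023, 0.0075, 0.0003, 0.0312, 0.0001],
[-0.1421, 0.0024, -0.0065, 0.0003, 0.0312, 0.0001],
[-0.1408, 0.0024, -0.0203, 0.0003, 0.0312, 0.0001],
[-0.1381, 0.0024, -0.034, 0.0003, 0.0312, 0.0001],
[-0.1341, 0.0024, -0.0474, 0.0003, 0.0312, 0.0001],
[-0.1289, 0.0023, -0.0603, 0.0003, 0.0312, 0.0001],
[-0.1224, 0.0023, -0.0726, 0.0003, 0.0312, 0.0001]]
[569.32098614 -40.499477   198.1376    ]
3 rows, mm/row 22.4 deg/row 0.0
[[-0.06, -0.0, 0.0667, 0.0, 0.0, 0.0],
[-0.06, -0.0, 0.0667, 0.0, 0.0, 0.0],
[-0.06, -0.0, 0.0667, 0.0, 0.0, 0.0]]
[568.58590396 -37.04118725 130.96215   ]
2 rows, mm/row 12.0 deg/row 0.0
[[0.0, 0.0, 0.048, 0.0, 0.0, 0.0],
[0.0, 0.0, 0.048, 0.0, 0.0, 0.0]]
```

>>> servo_tool(
  commands=[
    [[-0.141,0.0023,0.0213,0,0.0312,0],[-0.142,0.0023,0.0075,0,0.0312,0],[-0.142,0.0024,-0.0065,0,0.0312,0],[-0.141,0.0024,-0.0203,0,0.0312,0],[-0.138,0.0024,-0.034,0,0.0312,0],[-0.134,0.0024,-0.0474,0,0.0312,0],[-0.129,0.0023,-0.0603,0,0.0312,0],[-0.1224,0.0023,-0.0726,0,0.0312,0]],
  ],
)

```text
t: 8.35
position: [566.7, -42.9, 192.5]
eef_rot: [0.582, 0.717, 0.241, -0.298]
ft_force: [0.1, 1.0, -2.8]
grip_width: 27.3
```

>>> servo_tool(
  commands=[
    [[-0.06,0,0.0667,0,0,0],[-0.06,0,0.0667,0,0,0],[-0.06,0,0.0667,0,0,0],[0,0,0,0,0,0],[0,0,0,0,0,0]],
  ],
)

```text
t: 8.98
position: [566.7, -37.5, 127.9]
eef_rot: [0.582, 0.718, 0.241, -0.297]
ft_force: [1.0, -0.1, -3.7]
grip_width: 27.3
```

Run:
```python
from h import *
import ik
st();o=observe()
Rt=R.from_quat(o["eef_rot"])
for d in(160,200,240,280):print(d,ik.ik(o["position"],Rt,d))
s=.70711
n=yawed([0,-s,s],12);u=yawed([0,s,s],12);N=np.array([560.5,1,85])
print("off n,u,x",(o["position"]-N)@n,(o["position"]-N)@u,(o["position"]-N)@yawed([1,0,0],12))
a=get_image("side");b=get_image("top")
def crop(im,c,w_,h_): x,y=int(c[0]-w_/2),int(c[1]-h_/2);return cv2.convertScaleAbs(cv2.resize(im["pixels"][y:y+h_,x:x+w_],(400,400),interpolation=cv2.INTER_CUBIC),alpha=1.6)
cv2.imwrite("pics/c2.png",np.hstack([crop(a,proj(N,a),100,100),crop(b,proj(N,b),100,100)]))
for im in(a,b):
  for t in("rose","rest_nest"):
    for d in spot_point(t,im)[:1]:
        v=w(d["position"],im)-N;print(t,d["confidence"],w(d["position"],im).round(1),"n,u,x",(v@n).round(1),(v@u).round(1),(v@yawed([1,0,0],12)).round(1))
```

```text
t8.97 q [-0.428  0.652  1.636  0.612  1.421 -0.912] p [566.7 -37.5 127.9] F [ 1.  -0.1 -3.7] M [-0.83 -0.24  0.  ] w 27.3
160 [array([-0.25,  0.49,  1.78,  0.71,  1.35, -0.79])]
200 [array([-0.29,  0.52,  1.75,  0.69,  1.36, -0.82])]
240 [array([-0.33,  0.56,  1.73,  0.67,  1.38, -0.85])]
280 [array([-0.36,  0.59,  1.7 ,  0.65,  1.39, -0.87])]
off n,u,x 57.85893704757201 2.7808733101675283 -1.9165708563400417
rose 0.55 [563.2 -20.3 110.6] n,u,x 33.2 3.0 -1.8
rest_nest 0.84 [558.7   3.3  90.2] n,u,x 1.9 5.5 -1.3
rose 0.91 [562.8 -16.  120.1] n,u,x 36.8 12.7 -1.3
rest_nest 0.6 [5.652e+02 3.000e-01 8.210e+01] n,u,x -0.9 -3.2 4.5
```

View pics/c2.png

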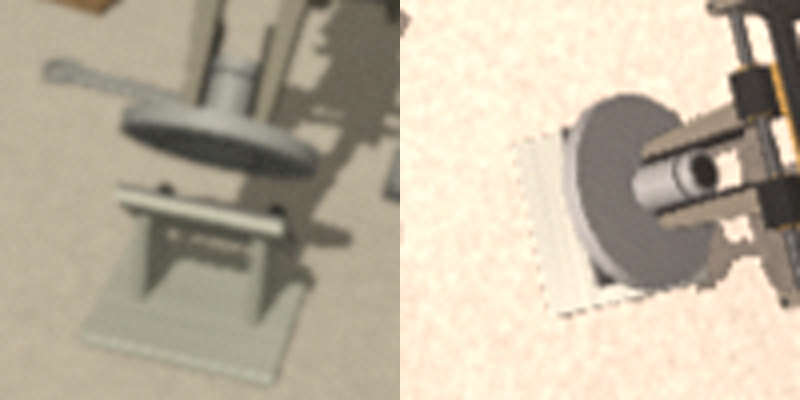

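>>> servo_tool(
  commands=[
    [[0,0.004,0.04,0,0,0],[0,0.004,0.04,0,0,0],[0,0,0.02,0,0,0],[0,0,0.008,0,0,0],[0,0,0,0,0,0]],
  ],
)

```text
t: 9.9
position: [564.5, -19.0, 108.1]
eef_rot: [0.582, 0.718, 0.241, -0.297]
ft_force: [0.5, -0.2, -3.3]
grip_width: 27.8
```

>>> servo_tool(
  commands=[
    [[0,0,0.006,0,0,0],[0,0,0.006,0,0,0],[0,0,0,0,0,0]],
  ],
)

```text
t: 10.28
position: [564.0, -17.0, 106.0]
eef_rot: [0.582, 0.718, 0.241, -0.297]
ft_force: [-0.4, 0.2, -4.6]
grip_width: 27.4
```

>>> servo_tool(
  commands=[
    [[0,0,0.005,0,0,0],[0,0,0,0,0,0]],
  ],
)

```text
t: 10.52
position: [563.8, -16.1, 105.1]
eef_rot: [0.582, 0.718, 0.241, -0.297]
ft_force: [-0.7, 0.0, -3.5]
grip_width: 27.7
```

>>> servo_tool(
  commands=[
    [[0,0,0.005,0,0,0],[0,0,0,0,0,0]],
  ],
)

```text
t: 10.78
position: [563.9, -15.7, 104.6]
eef_rot: [0.582, 0.718, 0.241, -0.296]
ft_force: [1.2, -3.2, 0.1]
grip_width: 27.6
```

>>> servo_tool(
  commands=[
    [[0,0,0.005,0,0,0],[0,0,0,0,0,0]],
  ],
)

```text
t: 11.02
position: [563.9, -15.6, 104.6]
eef_rot: [0.582, 0.718, 0.241, -0.296]
ft_force: [-2.0, -11.3, 7.6]
grip_width: 27.6
```

>>> servo_tool(
  commands=[
    [[0,0,-0.005,0,0,0],[-0.006,0,0,0,0,0],[0,0,0,0,0,0]],
  ],
)

```text
t: 11.4
position: [564.2, -16.2, 104.0]
eef_rot: [0.582, 0.718, 0.241, -0.297]
ft_force: [-0.3, -3.4, 5.8]
grip_width: 27.5
```

>>> servo_tool(
  commands=[
    [[-0.006,0,0,0,0,0],[0,0,0,0,0,0]],
  ],
)

```text
t: 11.65
position: [564.6, -17.2, 103.0]
eef_rot: [0.582, 0.718, 0.241, -0.297]
ft_force: [-0.8, -4.0, 5.9]
grip_width: 27.6
```

>>> servo_tool(
  commands=[
    [[-0.006,0,0,0,0,0],[0,0,0,0,0,0]],
  ],
)

```text
t: 11.9
position: [564.9, -18.2, 101.9]
eef_rot: [0.582, 0.718, 0.241, -0.297]
ft_force: [1.4, -2.9, 5.7]
grip_width: 27.2
```

>>> servo_tool(
  commands=[
    [[-0.006,0,0,0,0,0],[0,0,0,0,0,0]],
  ],
)

```text
t: 12.15
position: [565.1, -19.1, 101.0]
eef_rot: [0.582, 0.718, 0.241, -0.297]
ft_force: [0.5, -2.1, 5.9]
grip_width: 27.3
```

>>> servo_tool(
  commands=[
    [[-0.006,0,0,0,0,0],[0,0,0,0,0,0]],
  ],
)

```text
t: 12.4
position: [565.0, -19.3, 100.8]
eef_rot: [0.581, 0.717, 0.242, -0.298]
ft_force: [-0.3, 1.3, 10.6]
grip_width: 27.9
```

Run:
```python
from h import *
st();N=np.array([560.5,1,85]);s=.70711
n=yawed([0,-s,s],12);u=yawed([0,s,s],12)
for nm in("side","top"):
  im=get_image(nm)
  for t in("rose","rest_nest"):
    for d in spot_point(t,im)[:1]:
        v=w(d["position"],im)-N;print(t,d["confidence"],w(d["position"],im).round(1),"n,u,x",(v@n).round(1),(v@u).round(1),(v@yawed([1,0,0],12)).round(1))
```

```text
t12.40 q [-0.406  0.68   1.664  0.633  1.369 -0.932] p [565.  -19.3 100.8] F [-0.3  1.3 10.6] M [0.96 0.31 0.2 ] w 27.9
rest_nest 0.93 [560.4   3.1  88.2] n,u,x 0.8 3.7 0.3
rose 0.72 [562.4  -0.6  90. ] n,u,x 4.9 2.1 1.5
rest_nest 0.56 [783.8  37.4  -2.1] n,u,x -53.9 -69.2 225.9
```

>>> servo_tool(
  commands=[
    [[0,0,0,0,0,0],[0,0,0,0,0,0],[0,0,0,0,0,0],[0,0,0,0,0,0],[0,0,0,0,0,0]],
  ],
  grip=0,
)

```text
t: 13.32
position: [564.8, -20.5, 98.9]
eef_rot: [0.582, 0.718, 0.241, -0.297]
ft_force: [-0.3, 1.0, 0.5]
grip_width: 46.2
```

Run:
```python
from h import *
import ik
st();N=np.array([560.5,1,85]);s=.70711
n=yawed([0,-s,s],12);u=yawed([0,s,s],12)
N=N-2*u
Rp=R.from_quat(observe()["eef_rot"])
Rd=rot(y=yawed([1,0,0],12),z=[0,0,-1.])
Rg=rot(y=yawed([0,s,-s],12),z=yawed([0,-s,-s],12))
Rg2=rot(y=yawed([0,-s,s],12),z=yawed([0,-s,-s],12))
print([(q,np.degrees((Rp.inv()*q_).magnitude())) for q,q_ in(("-",Rg),("+",Rg2))])
# waypoints
o=observe();P0=o["position"];A=P0+n*80
T=rows(A,Rp,3)
G=N+u*55+n*6   # TCP at tips s=47 -> refine
for nm,x in(("-",Rg),("+",Rg2)):
  for k in(0,.25,.5,.75,1):
    q=R.from_rotvec(k*(Rp.inv()*x).as_rotvec());print(nm,k,(Rp*q).apply([0,0,1]).round(2),ik.ik(A*(1-k)+k*(G+u*80),Rp*q,350))
```

```text
t13.32 q [-0.406  0.681  1.665  0.631  1.365 -0.931] p [564.8 -20.5  98.9] F [-0.3  1.   0.5] M [-0.33 -0.15  0.02] w 46.2
[('-', np.float64(120.03287641888323)), ('+', np.float64(119.8875322424941))]
3 rows, mm/row 26.7 deg/row 0.0
[[-0.0001, 0.0001, -0.1067, 0.0, 0.0, 0.0],
[-0.0001, 0.0001, -0.1067, 0.0, 0.0, 0.0],
[-0.0001, 0.0001, -0.1067, 0.0, 0.0, 0.0]]
- 0 [-0.15  0.69 -0.71] [array([-0.47,  0.65,  1.56,  0.58,  1.5 , -0.89])]
- 0.25 [-0.32  0.35 -0.88] [array([-0.23,  0.56,  1.54,  0.27,  1.46, -0.93])]
- 0.5 [-0.33 -0.07 -0.94] [array([ 0.05,  0.5 ,  1.58, -0.06,  1.4 , -0.93])]
- 0.75 [-0.15 -0.45 -0.88] [array([ 0.33,  0.46,  1.68, -0.4 ,  1.34, -0.89])]
- 1 [ 0.15 -0.69 -0.71] [array([ 0.59,  0.47,  1.82, -0.75,  1.3 , -0.81])]
+ 0 [-0.15  0.69 -0.71] [array([-0.47,  0.65,  1.56,  0.58,  1.5 , -0.89])]
+ 0.25 [ 0.15  0.45 -0.88] [array([-0.36,  0.36,  1.89,  0.6 ,  1.  , -0.52])]
+ 0.5 [ 0.33  0.07 -0.94] [array([-0.04,  0.17,  2.08,  0.15,  0.57,  0.42])]
+ 0.75 [ 0.32 -0.35 -0.88] [array([ 0.37,  0.23,  2.04, -0.67,  0.8 ,  1.78])]
+ 1 [ 0.15 -0.69 -0.71] [array([ 0.59,  0.47,  1.82, -0.75,  1.3 ,  2.33])]
```

>>> servo_tool(
  commands=[
    [[0,0,-0.02,0,0,0],[0,0,-0.1,0,0,0],[0,0,-0.1,0,0,0],[0,0,-0.1,0,0,0],[0,0,0,0,0,0]],
  ],
)

```text
t: 13.95
position: [577.5, -77.1, 156.7]
eef_rot: [0.582, 0.718, 0.241, -0.295]
ft_force: [0.3, 0.1, 0.7]
grip_width: 46.0
```

Run:
```python
from h import *
st();N=np.array([560.5,1,85]);s=.70711
n=yawed([0,-s,s],12);u=yawed([0,s,s],12)
N=N-2*u
A,Rp=observe()["position"],R.from_quat(observe()["eef_rot"])
Rg=rot(y=yawed([0,s,-s],12),z=yawed([0,-s,-s],12))
H=N+u*115+n*6;M=(A+H)/2+[0,0,40];Rm=Rp*R.from_rotvec(.5*(Rp.inv()*Rg).as_rotvec())
T=rows(M,Rm,7);T=rows(H,Rg,7,T)
for nm in("side","top"):
  im=get_image(nm)
  for d in spot_point("rose",im)[:1]:
        v=w(d["position"],im)-N;print(d["confidence"],w(d["position"],im).round(1),"n,u,x",(v@n).round(1),(v@u).round(1),(v@yawed([1,0,0],12)).round(1))
```

```text
t13.95 q [-0.473  0.647  1.562  0.583  1.503 -0.896] p [577.5 -77.1 156.7] F [0.3 0.1 0.7] M [-0.28 -0.13  0.07] w 46.0
7 rows, mm/row 12.9 deg/row 8.6
[[0.0502, -0.0002, 0.0126, 0.0275, -0.0274, -0.0276],
[0.0508, 0.0051, 0.008, 0.0275, -0.0274, -0.0276],
[0.0506, 0.01, 0.003, 0.0275, -0.0274, -0.0276],
[0.0496, 0.0144, -0.0024, 0.0275, -0.0274, -0.0276],
[0.0478, 0.0181, -0.008, 0.0275, -0.0274, -0.0276],
[0.0451, 0.0212, -0.0137, 0.0275, -0.0274, -0.0276],
[0.0417, 0.0236, -0.0194, 0.0275, -0.0274, -0.0276]]
7 rows, mm/row 12.1 deg/row 8.6
[[0.027, 0.0358, 0.0182, 0.0275, -0.0274, -0.0276],
[0.0251, 0.0395, 0.0127, 0.0275, -0.0274, -0.0276],
[0.0224, 0.0424, 0.0071, 0.0275, -0.0274, -0.0276],
[0.019, 0.0446, 0.0016, 0.0275, -0.0274, -0.0276],
[0.015, 0.0459, -0.0038, 0.0275, -0.0274, -0.0276],
[0.0104, 0.0465, -0.0089, 0.0275, -0.0274, -0.0276],
[0.0054, 0.0462, -0.0136, 0.0275, -0.0274, -0.0276]]
0.82 [561.7  -3.1  84.5] n,u,x 2.7 -1.4 0.3
0.64 [5.596e+02 1.000e-01 9.030e+01] n,u,x 4.3 5.2 -1.1
```

>>> servo_tool(
  commands=[
    [[0.05,0,0.0126,0.0275,-0.0274,-0.0276],[0.051,0.005,0.008,0.0275,-0.0274,-0.0276],[0.0506,0.01,0.003,0.0275,-0.0274,-0.0276],[0.05,0.0144,-0.0024,0.0275,-0.0274,-0.0276],[0.048,0.018,-0.008,0.0275,-0.0274,-0.0276],[0.045,0.021,-0.0137,0.0275,-0.0274,-0.0276],[0.042,0.0236,-0.0194,0.0275,-0.0274,-0.0276]],
  ],
)

```text
t: 15.02
position: [559.6, 1.2, 201.8]
eef_rot: [0.278, 0.946, -0.082, -0.148]
ft_force: [0.1, -0.4, 0.0]
grip_width: 45.8
```

>>> servo_tool(
  commands=[
    [[0.027,0.0358,0.018,0.0275,-0.0274,-0.0276],[0.025,0.0395,0.0127,0.0275,-0.0274,-0.0276],[0.0224,0.0424,0.007,0.0275,-0.0274,-0.0276],[0.019,0.0446,0.0016,0.0275,-0.0274,-0.0276],[0.015,0.046,-0.0038,0.0275,-0.0274,-0.0276],[0.0104,0.0465,-0.009,0.0275,-0.0274,-0.0276],[0.0054,0.046,-0.0136,0.0275,-0.0274,-0.0276],[0,0,0,0,0,0]],
  ],
)

```text
t: 16.02
position: [541.2, 77.5, 166.9]
eef_rot: [-0.101, 0.919, -0.38, 0.038]
ft_force: [-0.6, 0.3, 1.1]
grip_width: 46.1
```

```bash
cat > v.py <<'E'
from h import *
def pics(name,pt,sz=100):
    a=get_image("side");b=get_image("top")
    def crop(im):
        c=np.clip(proj(np.array(pt,float),im),sz/2,[640-sz/2,400-sz/2]);x,y=int(c[0]-sz/2),int(c[1]-sz/2);return cv2.convertScaleAbs(cv2.resize(im["pixels"][y:y+sz,x:x+sz],(400,400),interpolation=cv2.INTER_CUBIC),alpha=1.6)
    cv2.imwrite(f"pics/{name}.png",np.hstack([crop(a),crop(b)]));return a,b
E
python3 - <<'E'
from h import *
from v import pics
st();N=np.array([560.5,1,85]);s=.70711
n=yawed([0,-s,s],12);u=yawed([0,s,s],12)
N=N-2*u
Rg=rot(y=yawed([0,s,-s],12),z=yawed([0,-s,-s],12))
rows(N+u*75+n*6,Rg,2)
pics("c3",N+30*u)
E
```

```text
t16.02 q [ 0.576  0.485  1.839 -0.762  1.268 -0.804] p [541.2  77.5 166.9] F [-0.6  0.3  1.1] M [ 0.4  -0.05 -0.02] w 46.1
2 rows, mm/row 20.4 deg/row 0.3
[[-0.0059, -0.0078, 0.0812, 0.0001, -0.0002, 0.0014],
[-0.0059, -0.0077, 0.0812, 0.0001, -0.0002, 0.0014]]
```

View pics/c3.png

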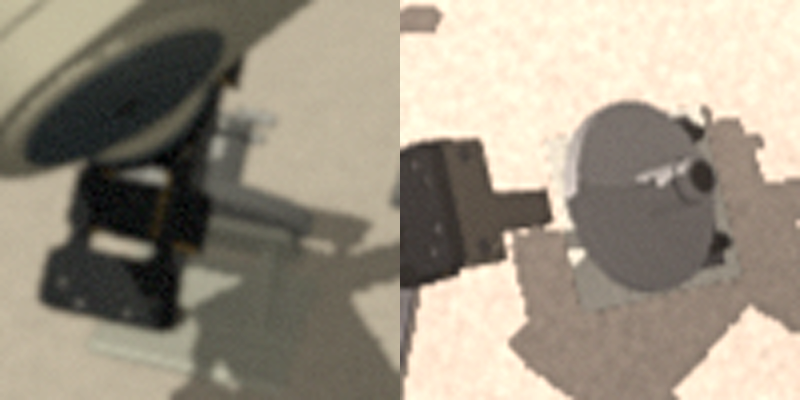

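>>> servo_tool(
  commands=[
    [[-0.006,-0.008,0.08,0,0,0.0014],[-0.006,-0.008,0.08,0,0,0.0014],[0,0,0.06,0,0,0],[0,0,0.05,0,0,0],[0,0,0.046,0,0,0],[0,0,0,0,0,0]],
  ],
)

```text
t: 16.88
position: [558.2, 19.0, 114.8]
eef_rot: [-0.094, 0.919, -0.38, 0.04]
ft_force: [0.8, -0.1, -0.5]
grip_width: 45.9
```

Run:
```python
from h import *
st();N=np.array([560.5,1,85]);s=.70711
n=yawed([0,-s,s],12);u=yawed([0,s,s],12)
v=observe()["position"]-(N-2*u);print(v@n,v@u,v@yawed([1,0,0],12))
```

```text
t16.88 q [ 0.474  0.548  1.891 -0.848  1.137 -0.754] p [558.2  19.  114.8] F [ 0.8 -0.1 -0.5] M [ 0.4  -0.07  0.  ] w 45.9
8.349685800462295 35.86072639484048 1.4954333248900955
```

>>> servo_tool(
  commands=[
    [[0,0.009,0,0,0,0],[0,0,0,0,0,0],[0,0,0,0,0,0],[0,0,0,0,0,0],[0,0,0,0,0,0]],
  ],
  grip=-1,
  newtons=10,
)

```text
t: 17.5
position: [558.3, 21.4, 114.0]
eef_rot: [-0.094, 0.92, -0.38, 0.041]
ft_force: [-1.9, 1.8, 1.9]
grip_width: 11.8
```

>>> servo_tool(
  commands=[
    [[0,0,0,0,0,0],[0,0,0,0,0,0]],
  ],
  newtons=25,
)

```text
t: 17.75
position: [558.3, 21.4, 114.0]
eef_rot: [-0.094, 0.92, -0.38, 0.041]
ft_force: [-2.6, 3.3, 3.7]
grip_width: 11.7
```

Run:
```python
from h import *
import ik
st();s=.70711
n=yawed([0,-s,s],12)
C=np.array([463,-308,0]);Cy=9
Rc=rot(y=yawed([0,1,0],Cy),z=[0,0,-1.])
o=observe();p=o["position"];r=R.from_quat(o["eef_rot"])
T=rows(p+n*50+[0,0,15],r,3)
M=np.array([530,-80,240.]);T=rows(M,Rc,8,T)
H=C+yawed([0,-7,0],Cy)+[0,0,245];T=rows(H,Rc,6,T);print(H)
print(ik.ik(M,Rc,350),ik.ik(H,Rc,350))
```

```text
t17.75 q [ 0.477  0.55   1.89  -0.848  1.137 -0.75 ] p [558.3  21.4 114. ] F [-2.6  3.3  3.7] M [ 0.35  0.13 -0.08] w 11.7
3 rows, mm/row 20.5 deg/row 0.0
[[-0.0005, -0.0808, -0.0143, 0.0, 0.0, 0.0],
[-0.0005, -0.0808, -0.0143, 0.0, 0.0, 0.0],
[-0.0005, -0.0808, -0.0143, 0.0, 0.0, 0.0]]
8 rows, mm/row 13.4 deg/row 5.6
[[0.0241, -0.0473, -0.0064, -0.0312, 0.0009, 0.0017],
[0.0239, -0.0466, -0.0109, -0.0312, 0.0009, 0.0017],
[0.0236, -0.0455, -0.0153, -0.0312, 0.0009, 0.0017],
[0.0235, -0.0439, -0.0196, -0.0312, 0.0009, 0.0017],
[0.0233, -0.0419, -0.0238, -0.0312, 0.0009, 0.0017],
[0.0231, -0.0395, -0.0277, -0.0312, 0.0009, 0.0017],
[0.023, -0.0367, -0.0314, -0.0312, 0.0009, 0.0017],
[0.0229, -0.0336, -0.0348, -0.0312, 0.0009, 0.0017]]
6 rows, mm/row 40.7 deg/row 0.0
[[0.0679, -0.1478, -0.0033, 0.0, 0.0, 0.0],
[0.0679, -0.1478, -0.0033, 0.0, 0.0, 0.0],
[0.0679, -0.1478, -0.0033, 0.0, 0.0, 0.0],
[0.0679, -0.1478, -0.0033, 0.0, 0.0, 0.0],
[0.0679, -0.1478, -0.0033, 0.0, 0.0, 0.0],
[0.0679, -0.1478, -0.0033, 0.0, 0.0, 0.0]]
[ 464.09504126 -314.91381838  245.        ]
[array([-0.15,  0.2 ,  1.8 ,  0.  ,  1.14, -1.88])] [array([-0.6 ,  0.23,  1.75,  0.  ,  1.16, -2.32])]
```

>>> servo_tool(
  commands=[
    [[0,-0.03,-0.005,0,0,0],[0,-0.06,-0.01,0,0,0],[0,-0.08,-0.014,0,0,0],[0,-0.073,-0.014,0,0,0],[0.024,-0.047,-0.006,-0.0312,0.001,0.0017],[0.024,-0.0466,-0.011,-0.0312,0.001,0.0017],[0.024,-0.0455,-0.015,-0.0312,0.001,0.0017],[0.0235,-0.044,-0.02,-0.0312,0.001,0.0017]],
  ],
)

```text
t: 18.75
position: [547.0, -47.9, 203.7]
eef_rot: [-0.088, 0.977, -0.192, 0.02]
ft_force: [-0.1, -0.4, -3.8]
grip_width: 12.0
```

>>> servo_tool(
  commands=[
    [[0.0233,-0.042,-0.024,-0.0312,0.001,0.0017],[0.023,-0.0395,-0.028,-0.0312,0.001,0.0017],[0.023,-0.037,-0.031,-0.0312,0.001,0.0017],[0.023,-0.0336,-0.035,-0.0312,0.001,0.0017],[0.05,-0.11,-0.003,0,0,0],[0.068,-0.148,-0.003,0,0,0],[0.068,-0.148,-0.003,0,0,0],[0.068,-0.148,-0.003,0,0,0]],
  ],
)

```text
t: 19.75
position: [487.1, -229.0, 244.0]
eef_rot: [-0.079, 0.997, -0.0, -0.002]
ft_force: [-0.2, 0.5, -3.6]
grip_width: 11.6
```

Run:
```python
from h import *
st()
C=np.array([463,-308,0]);Cy=9
Rc=rot(y=yawed([0,1,0],Cy),z=[0,0,-1.])
H=C+yawed([0,-7,0],Cy)+[0,0,245];T=rows(H,Rc,4)
```

```text
t19.75 q [-4.410e-01  1.990e-01  1.793e+00 -2.000e-03  1.152e+00 -2.168e+00] p [ 487.1 -229.   244. ] F [-0.2  0.5 -3.6] M [ 0.08 -0.19 -0.01] w 11.6
4 rows, mm/row 22.2 deg/row 0.0
[[0.0362, -0.0813, -0.0008, 0.0, -0.0003, 0.0],
[0.0362, -0.0813, -0.0009, 0.0, -0.0003, 0.0],
[0.0362, -0.0813, -0.0009, 0.0, -0.0003, 0.0],
[0.0362, -0.0813, -0.0009, 0.0, -0.0003, 0.0]]
```

>>> servo_tool(
  commands=[
    [[0.036,-0.081,-0.001,0,0,0],[0.036,-0.081,-0.001,0,0,0],[0.036,-0.081,-0.001,0,0,0],[0.036,-0.081,-0.001,0,0,0],[0,0,0,0,0,0],[0,0,0,0,0,0]],
  ],
)

```text
t: 20.5
position: [465.1, -312.5, 244.5]
eef_rot: [-0.078, 0.997, 0.0, -0.002]
ft_force: [-0.2, -0.6, -3.4]
grip_width: 12.3
```

Run:
```python
from h import *
from v import pics
st();o=observe();r=R.from_quat(o["eef_rot"]);print(r.as_matrix().round(3).tolist())
C=np.array([463,-308,0]);Cy=9
for im in pics("c4",C+[0,0,90],120):
  for t in("rose","jaw_handle","clamp_nest","clamp","jaw"):
    for d in spot_point(t,im)[:1]:
      p=w(d["position"],im);print(t,round(d["confidence"],2),p.round(1),"in clamp",yawed(p-C,-Cy).round(1),"rel tcp tool",r.inv().apply(p-o["position"]).round(1) if t=="rose" else "")
```

```text
t20.50 q [-5.930e-01  2.340e-01  1.747e+00 -2.000e-03  1.164e+00 -2.320e+00] p [ 465.1 -312.5  244.5] F [-0.2 -0.6 -3.4] M [ 0.1  -0.11  0.02] w 12.3
[[-0.988, -0.156, -0.003], [-0.156, 0.988, 0.001], [0.003, 0.001, -1.0]]
rose 0.67 [ 465.7 -309.7  210.6] in clamp [  2.4  -2.1 210.6] rel tcp tool [-1.1  2.6 33.9]
jaw_handle 0.64 [ 449.5 -219.8  108.1] in clamp [  0.5  89.3 108.1] rel tcp tool 
clamp_nest 0.39 [ 468.8 -326.2    0.7] in clamp [  2.9 -18.9   0.7] rel tcp tool 
clamp 0.6 [ 465.8 -305.1   -0.6] in clamp [ 3.2  2.4 -0.6] rel tcp tool 
jaw 0.59 [ 4.684e+02 -3.231e+02 -2.000e-01] in clamp [  2.9 -15.8  -0.2] rel tcp tool 
rose 0.7 [ 462.4 -310.6  212.4] in clamp [ -1.   -2.5 212.4] rel tcp tool [ 2.3  2.2 32.1]
jaw_handle 0.97 [ 452.4 -224.4  103.3] in clamp [  2.6  84.3 103.3] rel tcp tool 
clamp_nest 0.97 [ 469.8 -315.4   74. ] in clamp [ 5.5 -8.4 74. ] rel tcp tool 
clamp 0.79 [ 4.621e+02 -3.101e+02  4.000e-01] in clamp [-1.2 -2.   0.4] rel tcp tool 
jaw 0.66 [ 467.3 -320.8    1.2] in clamp [  2.3 -13.3   1.2] rel tcp tool
```

View pics/c4.png

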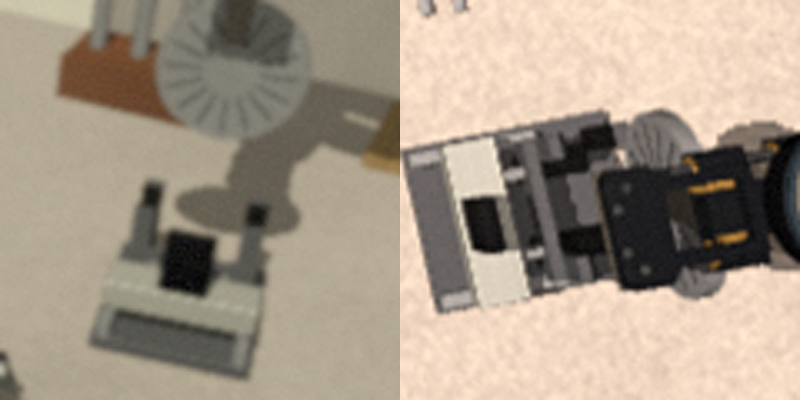

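```bash
cat > e.py <<'E'
from h import *
im=get_image("top");g=cv2.cvtColor(im["pixels"],6).astype(float)
def edge(line,thr):  # subpixel first crossing below thr
    for i in range(1,len(line)):
        if line[i]<thr<=line[i-1]: return i-1+(line[i-1]-thr)/(line[i-1]-line[i])
bg=np.median(g[235:300,355:380]);thr=bg*.78;print(bg)
L=[(370+edge(g[r,370:420],thr),r) for r in range(252,288)]
T=[(c,225+edge(g[225:265,c],thr)) for c in range(392,412)]
B=[(c,310-edge(g[310:270:-1,c],thr)) for c in range(402,425)]
out={}
for nm,S in(("L",L),("T",T),("B",B)):
    W=np.array([back(p,8,im)[:2] for p in S])
    for _ in range(3):
        c=W.mean(0);d=np.linalg.svd(W-c)[2][0];res=(W-c)@[-d[1],d[0]];W=W[abs(res)<2]
    out[nm]=(c,d);print(nm,c.round(1),"angle",np.degrees(np.arctan2(d[1],d[0])).round(2),"rms",res.std().round(2),len(W))
E
python3 e.py
```

```text
136.0
L [ 441.4 -187.2] angle -170.11 rms 0.22 36
T [ 515.2 -222. ] angle -79.89 rms 0.3 20
B [ 400.3 -240.4] angle -39.77 rms 1.18 5
```

```bash
cat >> h.py <<'E'
C=np.array([464.2,-307.3,0]);Cy=10
Rc=rot(y=yawed([0,1,0],Cy),z=[0,0,-1.])
def cl():
    o=observe();print("clamp-frame tcp",yawed(o["position"]-C,-Cy).round(2),"F",yawed(o["ft_force"],-Cy).round(1),"t",round(o["t"],2),"w",round(o["grip_width"],1))
E
python3 - <<'E'
from h import *
cl();T=rows(C+yawed([0,-9,0],Cy)+[0,0,200],Rc,2)
E
```

```text
clamp-frame tcp [  0.53  -5.59 244.11] F [ 0.5  0.5 -3.3] t 21.15 w 11.8
2 rows, mm/row 22.1 deg/row 0.5
[[0.0007, -0.0069, 0.0882, 0.0002, -0.0005, -0.0028],
[0.0009, -0.0069, 0.0882, 0.0002, -0.0005, -0.0028]]
```

>>> servo_tool(
  commands=[
    [[0.001,-0.007,0.08,0,-0.0005,-0.003],[0.001,-0.007,0.08,0,-0.0005,-0.003],[0,0,0.08,0,0,0],[0,0,0.08,0,0,0],[0,0,0.08,0,0,0],[0,0,0.06,0,0,0],[0,0,0.02,0,0,0],[0,0,0,0,0,0]],
  ],
)

```text
t: 22.15
position: [465.6, -316.2, 124.2]
eef_rot: [-0.088, 0.996, 0.001, -0.0]
ft_force: [0.2, -0.3, -4.1]
grip_width: 12.0
```

Run:
```python
from h import *
from v import pics
cl();print(observe()["eef_rot"]);pics("c5",C+[0,0,70],90)
```

```text
clamp-frame tcp [-1.2000e-01 -9.0500e+00  1.2417e+02] F [ 0.1 -0.4 -4.1] t 22.15 w 12.0
[-8.77345229e-02  9.96143723e-01  5.70658741e-04 -9.98864097e-05]
```

View pics/c5.png

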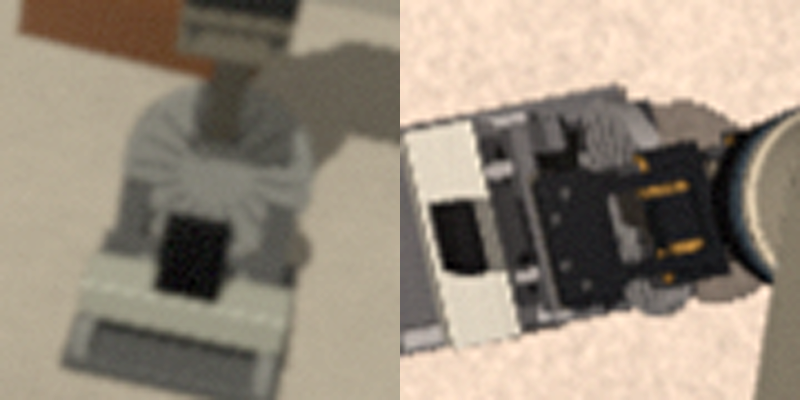

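>>> servo_tool(
  commands=[
    [[0,0,0.016,0,0,0],[0,0,0.016,0,0,0],[0,0,0,0,0,0]],
  ],
)

```text
t: 22.62
position: [465.4, -316.0, 115.8]
eef_rot: [-0.088, 0.996, 0.001, -0.0]
ft_force: [0.7, 0.9, -3.6]
grip_width: 11.7
```

>>> servo_tool(
  commands=[
    [[0,0,0.005,0,0,0],[0,0,0,0,0,0]],
  ],
)

```text
t: 22.88
position: [465.6, -316.2, 114.9]
eef_rot: [-0.088, 0.996, 0.001, -0.0]
ft_force: [0.5, 0.4, -3.8]
grip_width: 11.9
```

>>> servo_tool(
  commands=[
    [[0,0,0.005,0,0,0],[0,0,0,0,0,0]],
  ],
)

```text
t: 23.12
position: [465.5, -316.1, 113.6]
eef_rot: [-0.088, 0.996, 0.001, -0.0]
ft_force: [0.7, 0.1, -4.3]
grip_width: 11.7
```

>>> servo_tool(
  commands=[
    [[0,0,0.005,0,0,0],[0,0,0,0,0,0]],
  ],
)

```text
t: 23.38
position: [465.6, -316.1, 112.3]
eef_rot: [-0.088, 0.996, 0.001, -0.0]
ft_force: [-0.3, -0.3, -4.4]
grip_width: 11.9
```

>>> servo_tool(
  commands=[
    [[0,0,0.005,0,0,0],[0,0,0,0,0,0]],
  ],
)

```text
t: 23.62
position: [465.5, -316.2, 111.0]
eef_rot: [-0.088, 0.996, 0.001, -0.0]
ft_force: [-1.0, 1.1, -3.3]
grip_width: 11.5
```

>>> servo_tool(
  commands=[
    [[0,0,0.004,0,0,0],[0,0,0,0,0,0]],
  ],
)

```text
t: 23.88
position: [465.6, -316.1, 110.1]
eef_rot: [-0.088, 0.996, 0.001, -0.0]
ft_force: [0.1, 0.7, -3.9]
grip_width: 12.1
```

>>> servo_tool(
  commands=[
    [[0,0,0.004,0,0,0],[0,0,0,0,0,0]],
  ],
)

```text
t: 24.12
position: [466.1, -316.4, 109.6]
eef_rot: [-0.088, 0.996, 0.0, 0.0]
ft_force: [1.4, 0.4, 1.4]
grip_width: 11.7
```

>>> servo_tool(
  commands=[
    [[0,0,-0.003,0,0,0],[0,-0.008,0,0,0,0],[0,0,0,0,0,0]],
  ],
)

```text
t: 24.5
position: [466.0, -318.2, 109.9]
eef_rot: [-0.088, 0.996, 0.001, 0.0]
ft_force: [1.0, 1.4, -1.1]
grip_width: 11.4
```

>>> servo_tool(
  commands=[
    [[0,-0.004,0,0,0,0],[0,0,0,0,0,0]],
  ],
)

```text
t: 24.75
position: [466.2, -319.2, 109.9]
eef_rot: [-0.088, 0.996, 0.001, 0.0]
ft_force: [2.0, 1.7, -0.9]
grip_width: 11.8
```

>>> servo_tool(
  commands=[
    [[0,-0.004,0,0,0,0],[0,0,0,0,0,0]],
  ],
)

```text
t: 25.0
position: [466.3, -320.2, 109.9]
eef_rot: [-0.088, 0.996, 0.0, -0.0]
ft_force: [0.7, 1.4, -1.9]
grip_width: 11.6
```

>>> servo_tool(
  commands=[
    [[0,-0.004,0,0,0,0],[0,0,0,0,0,0]],
  ],
)

```text
t: 25.25
position: [466.5, -321.0, 109.9]
eef_rot: [-0.088, 0.996, 0.001, -0.0]
ft_force: [1.3, 3.4, -1.5]
grip_width: 11.9
```

>>> servo_tool(
  commands=[
    [[0,-0.004,0,0,0,0],[0,0,0,0,0,0]],
  ],
)

```text
t: 25.5
position: [466.4, -321.1, 109.9]
eef_rot: [-0.088, 0.996, 0.001, -0.0]
ft_force: [1.1, 8.1, 1.8]
grip_width: 11.7
```

```bash
python3 -c "
from h import *
cl();st()"
```

```text
clamp-frame tcp [ -0.18 -13.94 109.88] F [2.5 7.8 1.8] t 25.5 w 11.7
t25.50 q [-6.070e-01  3.970e-01  1.854e+00  2.000e-03  8.920e-01 -2.354e+00] p [ 466.4 -321.1  109.9] F [1.1 8.1 1.8] M [ 1.65 -0.42 -0.12] w 11.7
```

>>> servo_tool(
  commands=[
    [[0,0,0.002,0,0,0],[0,0,0,0,0,0],[0,0,0,0,0,0]],
  ],
  newtons=6,
)

```text
t: 25.88
position: [466.5, -321.1, 109.8]
eef_rot: [-0.088, 0.996, 0.001, -0.0]
ft_force: [0.1, 8.8, 6.1]
grip_width: 11.7
```

>>> servo_tool(
  commands=[
    [[0,0,0,0,0,0],[0,0,0,0,0,0],[0,0,0,0,0,0],[0,0,0,0,0,0]],
  ],
  grip=-0.3,
)

```text
t: 26.38
position: [466.6, -322.3, 109.4]
eef_rot: [-0.088, 0.996, 0.0, -0.0]
ft_force: [-0.1, 0.0, 0.6]
grip_width: 32.0
```

Run:
```python
from h import *
from v import pics
cl()
for im in pics("c6",C+[0,0,70],90):
  for d in spot_point("rose",im)[:1]:
    p=w(d["position"],im);print(round(d["confidence"],2),"in clamp",yawed(p-C,-Cy).round(1))
```

```text
clamp-frame tcp [ -0.23 -15.15 109.35] F [-0.1  0.   0.6] t 26.38 w 32.0
0.59 in clamp [  0.7 -12.9  74.9]
0.65 in clamp [257.6  54.6  -2.3]
```

View pics/c6.png

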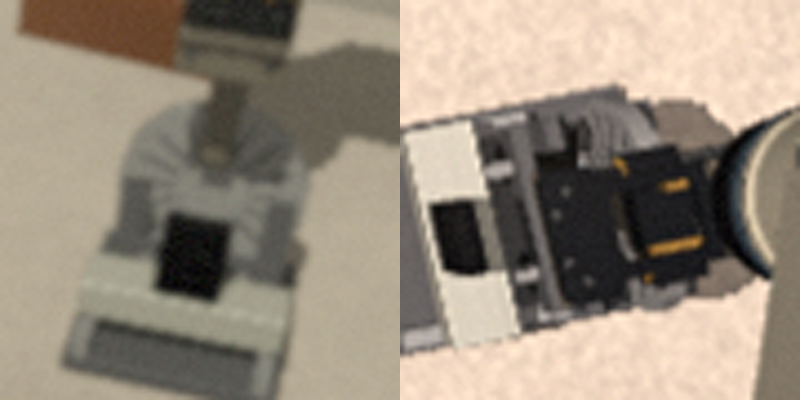

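>>> servo_tool(
  commands=[
    [[0,0,-0.02,0,0,0],[0,0,-0.06,0,0,0],[0,0,-0.12,0,0,0],[0,0,-0.16,0,0,0],[0,0,0,0,0,0]],
  ],
)

```text
t: 27.2
position: [468.5, -323.5, 203.6]
eef_rot: [-0.088, 0.996, -0.002, 0.003]
ft_force: [0.4, 0.0, -0.9]
grip_width: 32.2
```

Run:
```python
from h import *
cl()
Rh=rot(y=yawed([1,0,0],Cy),z=[0,0,-1.])
T=rows(C+yawed([0,125,0],Cy)+[0,0,200],Rh,10)
a=get_image("side");b=get_image("top")
for im in(a,b):
  for t in("rose","jaw_handle"):
   for d in spot_point(t,im)[:1]:
    p=w(d["position"],im);print(t,round(d["confidence"],2),"in clamp",yawed(p-C,-Cy).round(1))
```

```text
clamp-frame tcp [  1.46 -16.68 203.62] F [ 0.4 -0.  -0.9] t 27.2 w 32.2
10 rows, mm/row 14.2 deg/row 9.0
[[0.0005, 0.0567, 0.0012, 0.0, 0.0002, 0.05],
[0.0094, 0.0559, 0.0012, 0.0, 0.0002, 0.05],
[0.018, 0.0537, 0.0012, 0.0, 0.0002, 0.05],
[0.0262, 0.0503, 0.0012, 0.0, 0.0002, 0.05],
[0.0338, 0.0455, 0.0013, 0.0, 0.0002, 0.05],
[0.0405, 0.0397, 0.0013, 0.0, 0.0002, 0.05],
[0.0462, 0.0329, 0.0013, 0.0, 0.0002, 0.05],
[0.0508, 0.0252, 0.0013, 0.0, 0.0002, 0.05],
[0.0541, 0.017, 0.0014, 0.0, 0.0002, 0.05],
[0.0561, 0.0083, 0.0014, 0.0, 0.0002, 0.05]]
rose 0.97 in clamp [ -0.7 -13.1  72.8]
jaw_handle 0.79 in clamp [  3.6  87.2 108.3]
rose 0.65 in clamp [152.9 286.8  85.3]
jaw_handle 0.61 in clamp [ -0.2  81.6 102.3]
```

>>> servo_tool(
  commands=[
    [[0.0005,0.057,0,0,0,0.05],[0.009,0.056,0,0,0,0.05],[0.018,0.054,0,0,0,0.05],[0.026,0.05,0,0,0,0.05],[0.034,0.0455,0,0,0,0.05]],
  ],
  grip=-1,
)

```text
t: 28.12
position: [453.2, -251.7, 198.6]
eef_rot: [0.303, 0.953, 0.001, -0.001]
ft_force: [-0.2, 0.2, 0.2]
grip_width: 0.7
```

>>> servo_tool(
  commands=[
    [[0.0405,0.04,0,0,0,0.05],[0.046,0.033,0,0,0,0.05],[0.051,0.025,0,0,0,0.05],[0.054,0.017,0,0,0,0.05],[0.056,0.008,0,0,0,0.05],[0,0,0,0,0,0],[0,0,0,0,0,0]],
  ],
)

```text
t: 29.0
position: [440.6, -183.0, 199.3]
eef_rot: [0.641, 0.768, 0.0, -0.001]
ft_force: [-0.5, -0.3, 0.8]
grip_width: 0.6
```

Run:
```python
from h import *
from v import pics
cl()
Rh=rot(y=yawed([1,0,0],Cy),z=[0,0,-1.])
T=rows(C+yawed([0,125,0],Cy)+[0,0,92],Rh,4)
for im in pics("c7",C+[0,0,80],120):
  for t in("rose","jaw_handle"):
   for d in spot_point(t,im)[:1]:
    p=w(d["position"],im);print(t,round(d["confidence"],2),"in clamp",yawed(p-C,-Cy).round(1))
```

```text
clamp-frame tcp [ -1.65 126.46 199.27] F [-0.6 -0.2  0.8] t 29.0 w 0.6
4 rows, mm/row 26.8 deg/row 0.1
[[-0.0016, 0.0017, 0.1073, -0.0, -0.0001, 0.0004],
[-0.0015, 0.0017, 0.1073, -0.0, -0.0001, 0.0004],
[-0.0015, 0.0017, 0.1073, -0.0, -0.0001, 0.0004],
[-0.0015, 0.0017, 0.1073, -0.0, -0.0001, 0.0004]]
rose 0.58 in clamp [  2.1 -13.1  75.8]
jaw_handle 0.57 in clamp [  1.7  87.7 107.1]
jaw_handle 0.66 in clamp [  2.9  83.5 100.6]
```

View pics/c7.png

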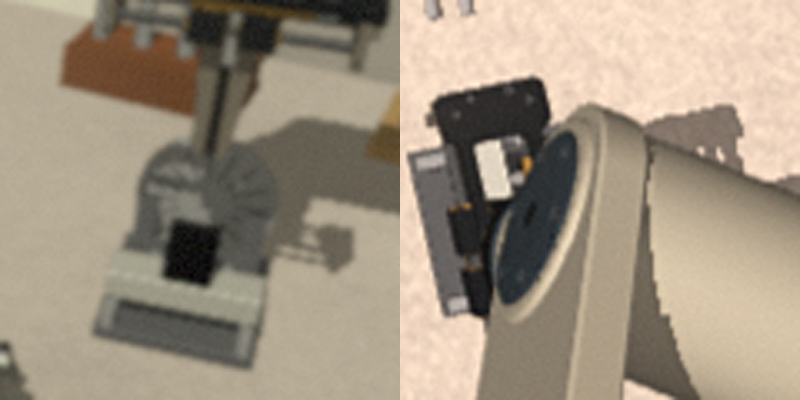

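>>> servo_tool(
  commands=[
    [[-0.0015,0.0017,0.107,0,0,0],[-0.0015,0.0017,0.107,0,0,0],[-0.0015,0.0017,0.107,0,0,0],[-0.0015,0.0017,0.107,0,0,0],[-0.03,0,0,0,0,0],[-0.02,0,0,0,0,0],[0,0,0,0,0,0]],
  ],
)

```text
t: 30.18
position: [445.6, -197.1, 93.7]
eef_rot: [0.643, 0.766, 0.001, 0.001]
ft_force: [-0.5, -0.1, -0.4]
grip_width: 0.7
```

>>> servo_tool(
  commands=[
    [[-0.01,0,0,0,0,0],[-0.01,0,0,0,0,0],[-0.01,0,0,0,0,0]],
  ],
)

```text
t: 30.55
position: [446.1, -203.7, 92.7]
eef_rot: [0.642, 0.766, 0.0, -0.0]
ft_force: [-0.1, 0.7, -0.0]
grip_width: 0.6
```

```bash
python3 -c "
from h import *
cl()"
```

```text
clamp-frame tcp [  0.16 105.18  92.72] F [-0.   0.7 -0. ] t 30.55 w 0.6
```

>>> servo_tool(
  commands=[
    [[-0.008,0,0,0,0,0],[-0.008,0,0,0,0,0],[-0.008,0,0,0,0,0]],
  ],
)

```text
t: 30.92
position: [446.8, -208.1, 92.6]
eef_rot: [0.643, 0.766, 0.001, -0.001]
ft_force: [-0.5, 9.5, 7.1]
grip_width: 0.5
```

>>> servo_tool(
  commands=[
    [[-0.008,0,0,0,0,0],[-0.008,0,0,0,0,0]],
  ],
)

```text
t: 31.18
position: [447.5, -212.0, 92.6]
eef_rot: [0.643, 0.766, 0.001, -0.002]
ft_force: [-0.3, 9.5, 5.9]
grip_width: 0.4
```

>>> servo_tool(
  commands=[
    [[-0.008,0,0,0,0,0],[-0.008,0,0,0,0,0]],
  ],
)

```text
t: 31.42
position: [448.2, -215.9, 92.5]
eef_rot: [0.643, 0.766, 0.001, -0.002]
ft_force: [1.1, 9.2, 6.3]
grip_width: 0.4
```

Run:
```python
from h import *
cl()
for n in("side","top"):
  im=get_image(n)
  for t in("jaw_handle","rose","jaw"):
   for d in spot_point(t,im)[:1]:
    p=w(d["position"],im);print(t,round(d["confidence"],2),"in clamp",yawed(p-C,-Cy).round(1))
```

```text
clamp-frame tcp [7.000e-02 9.282e+01 9.254e+01] F [2.6 8.9 6.3] t 31.43 w 0.4
jaw_handle 0.98 in clamp [ -0.9  76.9 106.1]
rose 0.84 in clamp [  1.  -14.4  74.7]
jaw 0.55 in clamp [ -0.1 -29.1  -2.3]
jaw_handle 0.72 in clamp [  1.5  74.6 100.7]
jaw 0.35 in clamp [148.4 285.4  85.4]
```

>>> servo_tool(
  commands=[
    [[-0.004,0,0,0,0,0],[-0.004,0,0,0,0,0]],
  ],
)

```text
t: 32.08
position: [448.5, -217.8, 92.6]
eef_rot: [0.643, 0.766, 0.001, -0.002]
ft_force: [0.2, 9.3, 5.6]
grip_width: 0.5
```

>>> servo_tool(
  commands=[
    [[-0.004,0,0,0,0,0],[-0.004,0,0,0,0,0]],
  ],
)

```text
t: 32.33
position: [448.8, -219.8, 92.6]
eef_rot: [0.643, 0.766, 0.001, -0.002]
ft_force: [-0.4, 9.3, 6.2]
grip_width: 0.5
```

>>> servo_tool(
  commands=[
    [[-0.004,0,0,0,0,0],[-0.004,0,0,0,0,0]],
  ],
)

```text
t: 32.58
position: [449.2, -221.8, 92.6]
eef_rot: [0.643, 0.766, 0.001, -0.002]
ft_force: [-0.4, 9.1, 6.1]
grip_width: 0.4
```

>>> servo_tool(
  commands=[
    [[-0.004,0,0,0,0,0],[-0.004,0,0,0,0,0]],
  ],
)

```text
t: 32.83
position: [449.6, -223.7, 92.6]
eef_rot: [0.643, 0.766, 0.001, -0.002]
ft_force: [-0.6, 10.1, 6.5]
grip_width: 0.4
```

>>> servo_tool(
  commands=[
    [[-0.004,0,0,0,0,0],[-0.004,0,0,0,0,0]],
  ],
)

```text
t: 33.08
position: [449.9, -225.7, 92.6]
eef_rot: [0.643, 0.766, 0.001, -0.002]
ft_force: [0.6, 10.1, 6.4]
grip_width: 0.1
```

>>> servo_tool(
  commands=[
    [[-0.004,0,0,0,0,0]],
  ],
)

```text
t: 33.2
position: [450.0, -226.7, 92.6]
eef_rot: [0.643, 0.766, 0.001, -0.002]
ft_force: [-0.2, 9.4, 6.4]
grip_width: 0.3
```

>>> servo_tool(
  commands=[
    [[-0.004,0,0,0,0,0]],
  ],
)

```text
t: 33.33
position: [450.2, -227.7, 92.6]
eef_rot: [0.643, 0.766, 0.001, -0.002]
ft_force: [0.0, 10.5, 5.5]
grip_width: 0.2
```

>>> servo_tool(
  commands=[
    [[-0.004,0,0,0,0,0]],
  ],
)

```text
t: 33.45
position: [450.4, -228.5, 92.6]
eef_rot: [0.643, 0.766, 0.001, -0.002]
ft_force: [0.4, 12.1, 7.6]
grip_width: 0.7
```

>>> servo_tool(
  commands=[
    [[-0.004,0,0,0,0,0]],
  ],
)

```text
t: 33.58
position: [450.5, -229.3, 92.6]
eef_rot: [0.643, 0.766, 0.001, -0.002]
ft_force: [0.1, 11.6, 7.8]
grip_width: 0.4
```

>>> servo_tool(
  commands=[
    [[-0.004,0,0,0,0,0]],
  ],
)

```text
t: 33.7
position: [450.7, -230.1, 92.5]
eef_rot: [0.643, 0.766, 0.001, -0.002]
ft_force: [0.1, 12.5, 8.4]
grip_width: 0.8
```

>>> servo_tool(
  commands=[
    [[-0.004,0,0,0,0,0]],
  ],
)

```text
t: 33.83
position: [450.8, -230.9, 92.5]
eef_rot: [0.643, 0.766, 0.001, -0.002]
ft_force: [-0.2, 14.4, 8.2]
grip_width: 0.3
```

Run:
```python
from h import *
cl()
for n in("side","side","top"):
  im=get_image(n);cl()
  for t in("jaw_handle","rose"):
   for d in spot_point(t,im)[:1]:
    p=w(d["position"],im);print(t,round(d["confidence"],2),"in clamp",yawed(p-C,-Cy).round(1))
```

```text
clamp-frame tcp [3.000e-02 7.758e+01 9.253e+01] F [ 2.3 14.2  8.2] t 33.83 w 0.3
clamp-frame tcp [5.000e-02 7.752e+01 9.253e+01] F [ 2.5 13.4  8.8] t 33.88 w 0.6
jaw_handle 0.59 in clamp [ -1.2  62.4 107.9]
rose 0.9 in clamp [ -2.1 -14.8  73.9]
clamp-frame tcp [5.000e-02 7.751e+01 9.254e+01] F [ 2.7 12.4  7.4] t 34.02 w 0.4
jaw_handle 0.62 in clamp [  1.5  60.8 108.9]
rose 0.81 in clamp [ -2.5 -12.1  75.5]
clamp-frame tcp [6.000e-02 7.750e+01 9.254e+01] F [ 2.8 12.9  8.5] t 34.17 w 0.3
jaw_handle 0.66 in clamp [  0.9  59.8 101.7]
rose 0.51 in clamp [3.754e+02 2.847e+02 3.000e-01]
```

>>> servo_tool(
  commands=[
    [[0.006,0,0,0,0,0],[0.02,0,0,0,0,0],[0.06,0,0,0,0,0],[0.08,0,0,0,0,0],[0,0,-0.1,0,0,0],[0,0,-0.2,0,0,0],[0,0,-0.2,0,0,0],[0.2,0,0,0,0,0]],
  ],
)

```text
t: 35.28
position: [437.9, -143.9, 221.3]
eef_rot: [0.643, 0.766, 0.002, 0.003]
ft_force: [0.6, 0.1, -0.7]
grip_width: 0.5
```

>>> servo_tool(
  commands=[
    [[0.2,0,0,0,0,0],[0.2,0,0,0,0,0],[0,0,0,0,0,0],[0,0,0,0,0,0]],
  ],
)

```text
t: 35.78
position: [417.6, -44.2, 217.7]
eef_rot: [0.642, 0.767, 0.0, -0.0]
ft_force: [0.2, -0.5, -1.0]
grip_width: 0.5
```

Run:
```python
from h import *
from v import pics
cl()
for im in pics("c8",C+[0,0,70],90):
  for t in("jaw_handle","rose","clamp_nest"):
   for d in spot_point(t,im)[:1]:
    p=w(d["position"],im);print(t,round(d["confidence"],2),"in clamp",yawed(p-C,-Cy).round(1))
```

```text
clamp-frame tcp [-2.1000e-01  2.6721e+02  2.1772e+02] F [ 0.1 -0.6 -1. ] t 35.77 w 0.5
jaw_handle 0.95 in clamp [  1.   63.1 106.3]
rose 0.69 in clamp [ -0.5 -10.9  73.9]
clamp_nest 0.56 in clamp [ -1.3 -13.5  74.9]
jaw_handle 0.91 in clamp [ -1.4  62.1 100.8]
rose 0.68 in clamp [-0.9 -7.2 80.3]
clamp_nest 0.57 in clamp [ 2.1 -6.4 72.6]
```

View pics/c8.png

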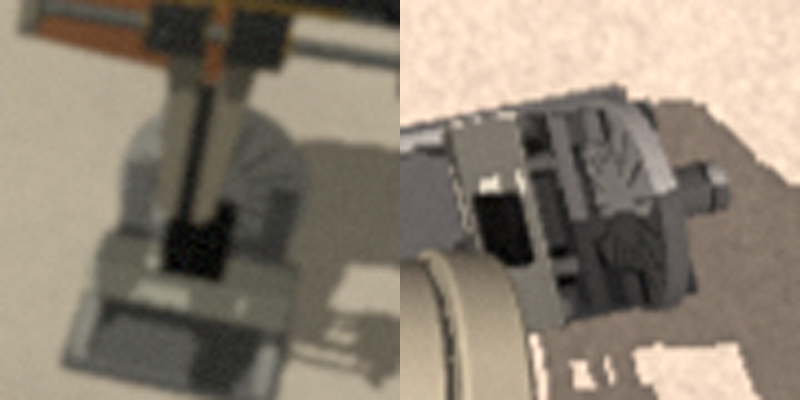

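Run:
```python
from h import *
im=get_image("top");S=8
c=proj(C+[0,0,75],im);x0,y0=int(c[0]-35),int(c[1]-35)
g=cv2.convertScaleAbs(cv2.resize(im["pixels"][y0:y0+70,x0:x0+70],None,fx=S,fy=S,interpolation=cv2.INTER_CUBIC),alpha=1.6)
g=np.hstack([g[:,:],g])[:, :1120];out=[]
base=cv2.convertScaleAbs(cv2.resize(im["pixels"][y0:y0+70,x0:x0+70],None,fx=S,fy=S,interpolation=cv2.INTER_CUBIC),alpha=1.6)
th=np.linspace(0,2*np.pi,90)
for tilt,col in((0,(0,255,0)),(6,(0,0,255))):   # tilt: top towards -y
    Q=R.from_euler("x",tilt,degrees=True)
    piv=np.array([0,-14,15.])
    for rad,y in((60,-8),(60,-20),(14,-65)):
        P=np.c_[rad*np.cos(th),np.full(90,y),75+rad*np.sin(th)];P=Q.apply(P-piv)+piv
        U=np.array([(proj(yawed(p,Cy)+C,im)-[x0,y0]+.5)*S for p in P]).astype(np.int32)
        cv2.polylines(base,[U],True,col,1)
cv2.imwrite("pics/c9.png",base)
```

```text
(no output)
```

View pics/c9.png

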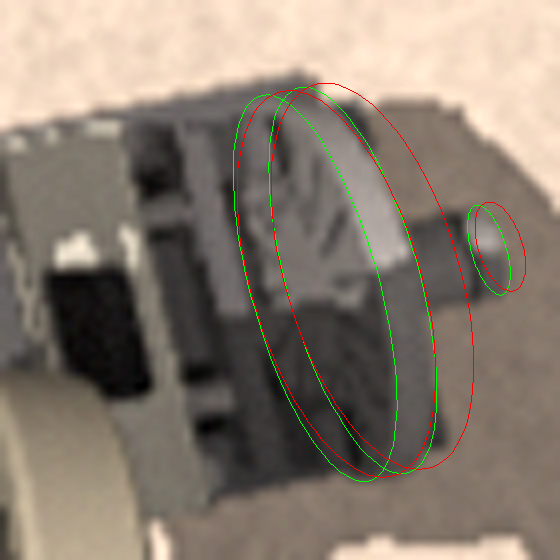

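```bash
python3 -c "
from station import *
print(finish_job())"
```

```text
the job is handed in; nothing more can be done
None
```

The rose is standing on edge in the clamp, held by the sprung pad, and the job was handed in at about 36 s. I got no verdict back.

**What I did:** I gripped the rose by its neck at 25 N and laid it on the sloped rest against the pegs, where I let go of it. I took it again by its upper rim and set it on the saddle, flat against the fixed posts with the neck towards them. After releasing it, I pushed the jaw handle until the pad pressed lightly, then moved the arm well clear.

**Last checks:**
- **Upright and square:** drawing the expected disc over the top image, an upright, square disc matched the rim and neck end well. A 6° tilt clearly did not.
- **Position:** when pressed against the posts, the disc read 13.9 mm to the -y side of the clamp origin, against the nominal 14 mm.
- **Pad pressure:** drag was about 9.3 N. The push rose to 13–14 N over the last 3.3 mm, so I put the pad at about 4–5 N, inside the 2–9 N range. I could not read it directly after letting go.
- **Forces seen:** the largest wrist reading while the rose touched anything was about 14 N, on the rest. I saw no sign of hard contact.

**Disagreements:** the networks' last rose points were at y -10.9 and -7.2 mm (expected -8 mm), within their stated error. They also placed the rose far from the clamp in a few top-camera pictures where the arm covered it, and I ignored those. I did not look again at the bottle, wrench and jar at the end, but no planned path went near them.

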